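Put the stray tire lever away with its twin and leave the lid up to air

TASK

The red tire levers came in damp. Raise the lid of the clear parts box that holds the other red lever, lay the stray red lever flat inside with it, and leave that lid standing about 60 degrees open so that they can air. Leave the box with the blue lever as it is and do not shift the other things on the bench.

Things in the scene. Friction and masses are not known exactly. Their poses are not given: they have to be found in the camera images.
- red_lever: the stray red plastic tire lever, lying flat on the green matting, right of the boxes, 110 mm long, 20 mm wide, 10 mm thick (the nose, the last 35 mm towards +x, is 15 mm wide and 6 mm thick). Origin: centre of its underside; x along its length, z up when it lies flat
- twin_lever: the other red tire lever, same shape and colour, lying flat inside one of the two boxes, in the half nearer the robot, 110 mm long, 20 mm wide, 10 mm thick (the nose, the last 35 mm towards +x, is 15 mm wide and 6 mm thick). Origin: centre of its underside; x along its length, z up when it lies flat
- blue_lever: a blue tire lever of the same shape, lying flat inside the other box, in the half nearer the robot, 110 mm long, 20 mm wide, 10 mm thick (the nose, the last 35 mm towards +x, is 15 mm wide and 6 mm thick). Origin: centre of its underside; x along its length, z up when it lies flat
- box_left: the left-hand (as the robot sees it) clear plastic parts box, fixed to the bench, 150 mm in x by 160 mm in y by 50 mm high, walls and floor 4 mm. Origin: centre of its underside; -x is its front, which faces the bench's left side (the boxes stand back to back); the hinge runs along the top of its back (+x) wall. Through its clear lid shows a red or a blue tire lever
- lid_left (a joint): angle of the clear lid of the left box: 0 is shut, grows as it opens, 60 degrees is 1.047, upright is 1.571, stop at 1.9. The hinge is stiff and stays where it is left (about 2 to 3 N at the tab). Lid 150 x 160 x 4 mm, with a white tab in the middle of the front edge
- tab_left (a point): middle of the outer edge of the white tab on the left lid; moves with the lid. The tab is 50 mm wide in y, 5 mm thick, sticks out 25 mm in front of the box's front wall, its underside 50 mm above the bench when shut; the edge lies 175 mm from the hinge line. The point's axes are the lid's: x points from the tab to the hinge
- hinge_left (a point): middle of the hinge line of the left lid, in the plane of the lid's underside, 50 mm above the bench; its y axis is the hinge line. The point's orientation turns with the lid
- box_right: the right-hand (as the robot sees it) clear plastic parts box, fixed to the bench, 150 mm in x by 160 mm in y by 50 mm high, walls and floor 4 mm. Origin: centre of its underside; -x is its front, which faces the bench's right side (the boxes stand back to back); the hinge runs along the top of its back (+x) wall. Through its clear lid shows a red or a blue tire lever
- lid_right (a joint): angle of the clear lid of the right box: 0 is shut, grows as it opens, 60 degrees is 1.047, upright is 1.571, stop at 1.9. The hinge is stiff and stays where it is left (about 2 to 3 N at the tab). Lid 150 x 160 x 4 mm, with a white tab in the middle of the front edge
- tab_right (a point): middle of the outer edge of the white tab on the right lid; moves with the lid. The tab is 50 mm wide in y, 5 mm thick, sticks out 25 mm in front of the box's front wall, its underside 50 mm above the bench when shut; the edge lies 175 mm from the hinge line. The point's axes are the lid's: x points from the tab to the hinge
- hinge_right (a point): middle of the hinge line of the right lid, in the plane of the lid's underside, 50 mm above the bench; its y axis is the hinge line. The point's orientation turns with the lid
- pump: black bike pump lying along its y axis at the back, 300 mm long, 28 mm thick; origin under its middle
- u_lock: steel U-lock lying flat at the back right, 235 mm in x by 140 mm in y, 30 mm thick; origin under its middle, crossbar at its -x end
- water_bottle: blue water bottle standing at the back left, 72 mm across, 190 mm high; origin under its middle
- oil_bottle: yellow chain-oil bottle standing at the right, 40 mm across, 110 mm high; origin under its middle
- bike_light: black bike light at the near left, 35 x 50 x 30 mm; origin under its middle
Not all that is in view belongs to the job. Leave any grey, purple or yellow look-alike of the red_lever alone.

How it is judged:
By the outcome, as a careful person would: the job done as asked, in the order asked, and still so for the second after the job is handed in, with the robot touching nothing.
It also fails if it takes over 70 s, if anything falls off the work surface, if the arm or the gripper's body presses on something with over 40 N, if the wrist force passes 120 N, or if a joint passes its speed limit or range.

ROBOT

A 7-joint arm with a two-finger parallel gripper is mounted at the origin on the work surface. World frame = base frame: x ahead of the robot, y to its left, z up, the work surface at z = 0. Lengths are in m, angles in rad, forces in N, time in s.
With the tool pointing down it reaches from about 0.4 to 0.85 m from the base axis. Payload 10.4 kg.
Tool frame: the origin (TCP) lies midway between the tips of the shut fingers; the grasp point (between the pads) lies 19 mm behind it; z points along the fingers, y is the direction in which the jaws open and shut (so a half turn about z gives the same grasp; the last joint's range is limited). The gripper opens to 85 mm and grips with 20 to 120 N. Pads are 22 mm wide; open, the fingers measure 114 mm over their backs; the gripper's body (76 mm by 85 mm) begins 54 mm behind the grasp point. The pads swing forward as they close: fully open they stand 13 mm farther back than shut.
Start: joints at [1.195, 0.332, -0.065, 1.46, 0.022, 1.35, -0.088], TCP at [0.216, -0.587, 0.203] pointing down, gripper open.
Joint ranges: [-2.6, 2.6], [-0.5, 2.12], [-1.47, 1.34], [0.16, 2.42], [-1.27, 4.41], [0.06, 2.06], [-2.6, 2.6]. Speed limits (rad/s): [2.22, 2.22, 2.79, 2.79, 3.14, 3.14, 3.14].

INTERFACE

Orientations are given as a unit quaternion [x, y, z, w].
In Python, from workcell import manip, camera, camera_info, workorder, nets gives the robot as it stands.
- The arm moves only by the tool apply_moves, never from a script. Its argument "commands" is a list of rows, each a list of 5 numbers: the shift along the tool's x, y, z in m, then the turn about the tool's z in degrees, then the gripper command: -1 is fully open, 1 is shut, values between are in proportion. A call has 1 to 5 rows; each row shifts and turns the pose as measured when the row begins, along the tool's axes as they then stand; what a row does not reach is not made up. A row lasts 1/12 s, in which the tool goes at most 41.7 mm and 7.16 degrees, less where a joint would pass 70% of its speed; a pose out of reach is approached as far as the arm can. A call is refused whole if a number of a shift passes 0.0417 or a number of a turn 7.16, either way. A call with a gripper value outside its range is refused whole. The fingers move at their own pace and stop on an object; "squeeze" is the grip in N (left out, the last holds). Time passes only in rows, so rows that do not move let the fingers close. It gives the time, the measured TCP pose, the force and the opening at its end, in the units of the state.
- manip.get_obs(): the state, without advancing time (a new reading comes with each control period).
- camera(name): name is "side" or "top"; returns (picture, depth): 400x640x3 uint8, red, green, blue; 400x640 float32, m along the optical axis (not along the pixel's ray), 0 where there is no reading.
- camera_info(name): a dict with "camera_matrix" (3x3 intrinsics, pixels), "xyz" and "rotation" of the camera in the world. Camera axes: x right, y down, z forward; pixel columns grow to the right and rows downward; lengths in m; the calibration is good to about 2 mm. A picture is of the moment at which its call begins. camera_info takes no time and is no camera call.
- workorder.hand_in(): hands the job in, once; it reports no verdict.
Trained networks look in the newest picture that a camera, given by its name, has taken for a name from the list of things; names that differ only in an ending like _2 or _b are one class to them, and where a whole thing is asked for, a point or a joint stands for the part that bears it (a point fixed in the world has none). Each returns a list of dicts, best first, with "conf" (0 to 1); they miss things now and then, are a little off and sometimes report something else, mostly with a low value. They report only what shows in the picture. A call takes as long as a camera call. They do not tell look-alikes from the thing itself.
- nets.look_for(camera, thing): "rect" ([left, top, width, height] in pixels, round what is visible of it).
- nets.place_of(camera, thing): "xy" ([column, row] in pixels: a listed point, or the origin of a listed thing).
The state is a dict: "clock": time; "joint_pos": joint angles; "joint_velocities": joint speeds; "tau": joint torques, N m; "position": TCP position; "ee_rot": TCP orientation; "ft_force": force on the tool from outside, world axes, zero at the start; "torque": the same for the moment, N m; "grip_width": opening from 0.0 (shut) to 1.0 (fully open).
Only numpy, scipy, OpenCV 4.12 (cv2) and the standard library are available. Lean on these libraries where they do the work, as an engineer would, in place of code of your own. Each camera call takes 0.05 s, during which the arm holds its last target. There are 200 camera calls.

## Working session

There is one attempt and no reset: what is moved stays moved. The work goes in short steps, Python scripts to look and compute and a tool call to move; the robot and the scene stay as the last step left them, time stands still between calls to the robot, and variables do not carry over. Pictures are saved under pics/ and viewed, about 8 in all and at most 12, crops included, and the job is handed in when it is done.

Besides the shell and the picture viewer there is one more tool, called after "Request:" by a JSON object that holds its "fn" and its "kwargs", one argument or row to a line. apply_moves: Moves the arm, as the interface text tells. Its arguments: {"type":"object","properties":{"commands":{"type":"array","items":{"type":"array","items":{"type":"number"}}},"squeeze":{"type":"number"}},"required":["commands"]}

```bash
mkdir -p pics; ls
cat > h.py <<'E'
import numpy as np, cv2
from scipy.spatial.transform import Rotation as R
from workcell import manip, camera, camera_info, workorder, nets
def info(n):
    i=camera_info(n); r=np.array(i["rotation"]); 
    if r.size==4: r=R.from_quat(r).as_matrix()
    return np.array(i["camera_matrix"]),np.array(i["xyz"]),r.reshape(3,3)
def cloud(n,d):
    K,t,r=info(n); v,u=np.mgrid[:d.shape[0],:d.shape[1]]
    p=np.stack([(u-K[0,2])/K[0,0]*d,(v-K[1,2])/K[1,1]*d,d],-1)
    return p@r.T+t
def onplane(n,uv,z):
    K,t,r=info(n); d=r@np.array([(uv[0]-K[0,2])/K[0,0],(uv[1]-K[1,2])/K[1,1],1]); return t+d*(z-t[2])/d[2]
def proj(n,p):
    K,t,r=info(n); c=r.T@(np.array(p)-t); return (K@(c/c[2]))[:2]
def save(n,im): cv2.imwrite("pics/"+n+".png",cv2.cvtColor(im,cv2.COLOR_RGB2BGR))
E
python3 - <<'E'
from h import *
for n in("top","side"):
    im,d=camera(n); save(n+"0",im); np.savez(n+"0.npz",im=im,d=d)
    print(n,camera_info(n))
for t,z in [("red_lever",.005),("tab_left",.055),("tab_right",.055),("hinge_left",.05),("hinge_right",.05),("box_left",0),("box_right",0)]:
    print(t,[(np.round(o["xy"]),round(o["conf"],2),onplane("top",o["xy"],z).round(3)) for o in nets.place_of("top",t)[:4]])
print(manip.get_obs())
E
```

```text
pics
top {'camera_matrix': array([[387.96247491,   0.        , 312.73898018],
       [  0.        , 387.96247491, 201.88085648],
       [  0.        ,   0.        ,   1.        ]]), 'xyz': array([ 0.34210413, -0.03166135,  1.08232563]), 'rotation': array([-0.69045932,  0.71524791, -0.07973202,  0.07300103])}
side {'camera_matrix': array([[442.3770428 ,   0.        , 314.56736402],
       [  0.        , 442.3770428 , 198.76871733],
       [  0.        ,   0.        ,   1.        ]]), 'xyz': array([0.47124791, 1.01546237, 1.15394091]), 'rotation': array([-0.04078286,  0.92682657, -0.37320667,  0.00678616])}
red_lever [(array([448., 287.]), 0.8, array([ 0.329, -0.406,  0.005])), (array([387., 266.]), 0.74, array([ 0.391, -0.243,  0.005])), (array([423., 232.]), 0.66, array([ 0.483, -0.353,  0.005])), (array([467., 226.]), 0.51, array([ 0.496, -0.477,  0.005]))]
tab_left []
tab_right [(array([356., 221.]), 0.98, array([ 0.511, -0.159,  0.055]))]
hinge_left [(array([420., 230.]), 0.75, array([ 0.481, -0.331,  0.05 ])), (array([269., 206.]), 0.72, array([0.561, 0.072, 0.05 ]))]
hinge_right
[... 203 characters left out ...]
{'clock': 0.45, 'joint_pos': array([ 1.19540083,  0.33225027, -0.06470426,  1.46013722,  0.02161674,
        1.34990966, -0.08846676]), 'joint_velocities': array([-0.00017214, -0.00169668,  0.00146108, -0.00217808, -0.00104453,
        0.00188993,  0.00079572]), 'tau': array([-1.59894298e-04, -6.24639344e+01,  4.92338464e-02, -3.91468871e+01,
        1.64787151e-02,  2.91579541e-03, -1.25476395e-04]), 'position': array([ 0.21596438, -0.58650148,  0.20308834]), 'ee_rot': array([ 9.84478272e-01,  1.75506500e-01, -1.15966208e-06, -4.43820264e-06]), 'ft_force': array([-0.6957382 , -0.29398531,  0.11405285]), 'torque': array([0.03346828, 0.0096812 , 0.02049321]), 'grip_width': 0.9945957126349588}
```

View pics/top0.png

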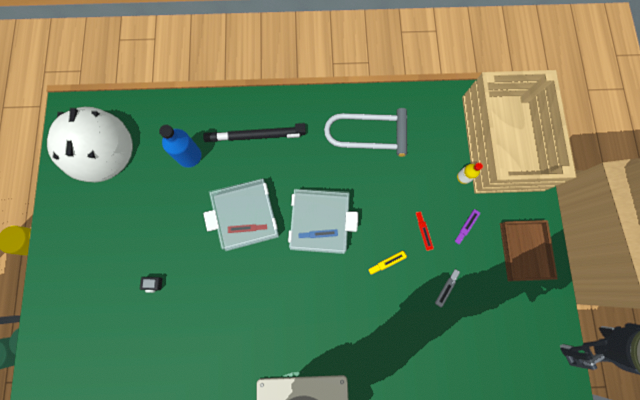

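View pics/side0.png

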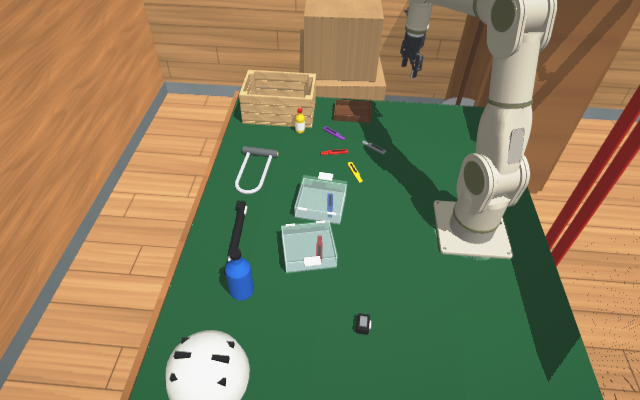

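The twin red lever (247,228) is in the left box, whose tab is at about (210,220) facing +y. The blue lever (318,234) is in the right box. The stray red lever is at (425,231), with purple, yellow and grey look-alikes around it.

Run:
```python
from h import *
z=np.load("top0.npz"); im,d=z["im"],z["d"]; C=cloud("top",d)
save("crop0",cv2.resize(im[165:265,190:370],None,fx=4.4,fy=4.4,interpolation=cv2.INTER_CUBIC))
f=im.astype(int); red=(f[...,0]>90)&(f[...,1]<.55*f[...,0])&(f[...,2]<.6*f[...,0])
white=(f.min(-1)>200)
def rep(nm,m,zp):
    n,l,s,c=cv2.connectedComponentsWithStats(m.astype(np.uint8))
    for i in range(1,n):
        if s[i,4]<15: continue
        v,u=np.where(l==i)
        if not(195<u.mean()<450 and 175<v.mean()<260): continue
        P=np.array([onplane("top",(a,b),zp)[:2] for a,b in zip(u,v)]).astype(np.float32)
        print(nm,s[i],"rect",cv2.minAreaRect(P*1000),"depth z",np.median(C[l==i][:,2]).round(3),"xy",np.median(C[l==i],0).round(3), P.mean(0).round(4))
        print("   box",cv2.boxPoints(cv2.minAreaRect(P)).round(3).tolist())
rep("red",red,.009); rep("white",white,.055)
# lid height check
for uv in [(245,205),(318,210),(240,215)]: print(uv,C[uv[1],uv[0]].round(3))
s=np.load("side0.npz");ims=s["im"].astype(int); D=cloud("side",s["d"])
m=(ims.min(-1)>200); n,l,st,c=cv2.connectedComponentsWithStats(m.astype(np.uint8))
for i in range(1,n):
    if 290<c[i][0]<345 and 165<c[i][1]<280 and st[i,4]>15: print("side white",c[i],st[i],onplane("side",c[i],.055).round(4),np.median(D[l==i],0).round(3))
```

```text
red [416 212  17  39 247] rect ((485.84918212890625, -353.35064697265625), (110.20572662353516, 21.13097381591797), 11.787227630615234) depth z 0.01 xy [ 0.486 -0.352  0.01 ] [ 0.4845 -0.3531]
   box [[0.4300000071525574, -0.3540000021457672], [0.4339999854564667, -0.375], [0.5419999957084656, -0.35199999809265137], [0.5379999876022339, -0.3319999873638153]]
red [252 225  15   5  45] rect ((511.3454895019531, 106.28421020507812), (39.13277053833008, 11.268915176391602), 87.99567413330078) depth z 0.058 xy [0.504 0.1   0.058] [0.5115 0.1074]
   box [[0.5049999952316284, 0.08699999749660492], [0.515999972820282, 0.08699999749660492], [0.5180000066757202, 0.12600000202655792], [0.5059999823570251, 0.12600000202655792]]
white [263 183   5  12  30] rect ((610.0270385742188, 83.39968872070312), (32.223106384277344, 6.470689296722412), 11.570442199707031) depth z 0.055 xy [0.61  0.083 0.055] [0.6097 0.0835]
   box [[0.593999981880188, 0.08299999684095383], [0.5950000286102295, 0.07699999958276749], [0.6259999871253967, 0.08299999684095383], [0.625, 0.09000000357627869]]
white [292 194   3  
[... 1739 characters left out ...]
00432133675], [0.4909999966621399, 0.019999999552965164], [0.46399998664855957, 0.024000000208616257]]
(245, 205) [0.565 0.138 0.056]
(318, 210) [ 0.544 -0.059  0.061]
(240, 215) [0.538 0.151 0.057]
side white [325.08510638 175.85106383] [318 172  15   9  94] [ 0.5081 -0.1562  0.055 ] [ 0.508 -0.143  0.068]
side white [301.92 208.36] [297 207  10   4  25] [0.5756 0.0112 0.055 ] [0.576 0.009 0.053]
side white [331.83333333 212.95833333] [327 212  10   4  24] [0.474  0.0223 0.055 ] [0.472 0.022 0.054]
side white [320.35 221.35] [316 220   9   3  20] [0.5096 0.063  0.055 ] [0.509 0.063 0.056]
side white [311.98684211 260.78289474] [304 256  18  11 152] [0.5235 0.2232 0.055 ] [0.523 0.228 0.064]
```

View pics/crop0.png

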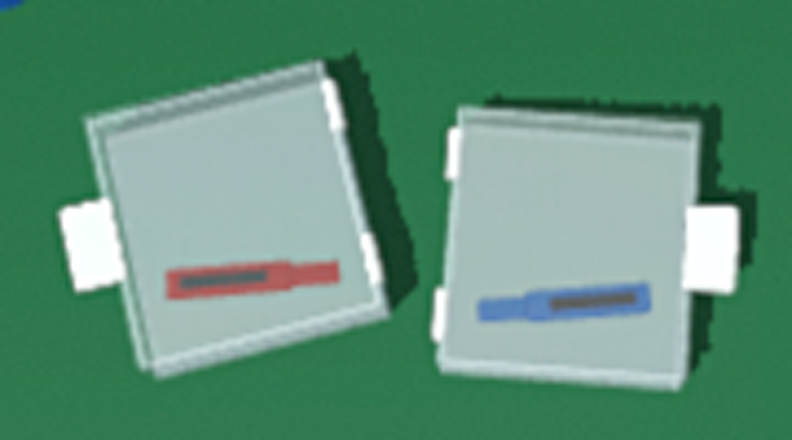

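Measured: the left box's hinge middle is at about (0.561, 0.072) and the hinge direction is 13°. Its tab is at about (0.524, 0.23, 0.06), 160 mm from the hinge, which fits. The stray lever is at (0.486, -0.353) with yaw 12°, and measures 110 x 21 mm, also a fit. The plan is to grip the tab by its side edges, with the jaws along the hinge, and swing it along the arc.

```bash
cat >> h.py <<'E'
def pose():
    o=manip.get_obs(); M=R.from_quat(o["ee_rot"]).as_matrix()
    return np.array(o["position"]),np.degrees(np.arctan2(M[1,1],M[0,1])),o
def plan(wps,step=.040,turn=7.1,start=None):
    """wps: (x,y,z,heading of tool y deg, grip). prints rows of tool-frame moves"""
    p,h,o=pose() if start is None else start
    print("at",p.round(4),round(h,1),"t",round(o["clock"],2) if o else "")
    rows=[]
    for x,y,z,hh,g in wps:
        t=np.array([x,y,z]); dh=(hh-h+180)%360-180
        n=max(1,int(np.ceil(max(np.linalg.norm(t-p)/step,abs(dh)/turn))))
        dp=(t-p)/n
        for i in range(n):
            a=np.radians(h); Y=np.array([np.cos(a),np.sin(a),0]); Z=np.array([0,0,-1.]); X=np.cross(Y,Z)
            rows.append([round(float(dp@X),4),round(float(dp@Y),4),round(float(dp@Z),4),round(-dh/n,2),g]); h+=dh/n; p=p+dp
    for i in range(0,len(rows),5): print(rows[i:i+5])
E
python3 - <<'E'
from h import *
plan([(.5,-.25,.2,-20,-1),(.523,.236,.16,13,-1)])
E
```

```text
at [ 0.216  -0.5865  0.2031] -69.8 t 0.45
[[0.0319, -0.0181, 0.0003, np.float64(-4.15), -1], [0.0331, -0.0158, 0.0003, np.float64(-4.15), -1], [0.0342, -0.0133, 0.0003, np.float64(-4.15), -1], [0.0351, -0.0108, 0.0003, np.float64(-4.15), -1], [0.0358, -0.0083, 0.0003, np.float64(-4.15), -1]]
[[0.0363, -0.0057, 0.0003, np.float64(-4.15), -1], [0.0366, -0.003, 0.0003, np.float64(-4.15), -1], [0.0367, -0.0004, 0.0003, np.float64(-4.15), -1], [0.0366, 0.0023, 0.0003, np.float64(-4.15), -1], [0.0364, 0.0049, 0.0003, np.float64(-4.15), -1]]
[[0.0359, 0.0075, 0.0003, np.float64(-4.15), -1], [0.0353, 0.0101, 0.0003, np.float64(-4.15), -1], [0.0357, -0.0111, 0.0031, np.float64(-2.54), -1], [0.0362, -0.0095, 0.0031, np.float64(-2.54), -1], [0.0366, -0.0079, 0.0031, np.float64(-2.54), -1]]
[[0.0369, -0.0063, 0.0031, np.float64(-2.54), -1], [0.0371, -0.0046, 0.0031, np.float64(-2.54), -1], [0.0373, -0.003, 0.0031, np.float64(-2.54), -1], [0.0374, -0.0013, 0.0031, np.float64(-2.54), -1], [0.0374, 0.0003, 0.0031, np.float64(-2.54), -1]]
[[0.0374, 0.002, 0.0031, np.float64(-2.54), -1], [0.0373, 0.0036, 0.0031, np.float64(-2.54), -1], [0.0371, 0.0053, 0.0031, np.float64(-2.54), -1], [0.0368, 0.0069, 0.0031, np.float64(-2.54), -1], [0.0364, 0.0085, 0.0031, np.float64(-2.54), -1]]
```

Request:
{"fn": "apply_moves", "kwargs": {
  "commands": [
    [0.032,-0.018,0,-4.15,-1],
    [0.033,-0.016,0,-4.15,-1],
    [0.034,-0.013,0,-4.15,-1],
    [0.035,-0.011,0,-4.15,-1],
    [0.036,-0.008,0,-4.15,-1]
  ]
}}

```text
clock: 0.87
position: [0.3297, -0.4487, 0.2016]
ee_rot: [0.937, 0.348, -0.002, 0.001]
ft_force: [0.4, -0.8, 0.3]
grip_width: 1.0
```

Request:
{"fn": "apply_moves", "kwargs": {
  "commands": [
    [0.036,-0.006,0,-4.15,-1],
    [0.037,-0.003,0,-4.15,-1],
    [0.037,0,0,-4.15,-1],
    [0.037,0.002,0,-4.15,-1],
    [0.036,0.005,0,-4.15,-1]
  ]
}}

```text
clock: 1.28
position: [0.4522, -0.3001, 0.2018]
ee_rot: [0.855, 0.519, -0.003, 0.002]
ft_force: [0.1, -0.5, -0.5]
grip_width: 1.0
```

Request:
{"fn": "apply_moves", "kwargs": {
  "commands": [
    [0.036,0.008,0,-4.15,-1],
    [0.035,0.01,0,-4.15,-1],
    [0.036,-0.011,0.003,-2.5,-1],
    [0.036,-0.01,0.003,-2.5,-1],
    [0.037,-0.008,0.003,-2.5,-1]
  ]
}}

```text
clock: 1.7
position: [0.5068, -0.123, 0.1923]
ee_rot: [0.77, 0.638, -0.001, 0.003]
ft_force: [1.0, -0.7, -0.1]
grip_width: 0.999
```

Request:
{"fn": "apply_moves", "kwargs": {
  "commands": [
    [0.037,-0.006,0.003,-2.5,-1],
    [0.037,-0.005,0.003,-2.5,-1],
    [0.037,-0.003,0.003,-2.5,-1],
    [0.037,-0.001,0.003,-2.5,-1],
    [0.037,0,0.003,-2.5,-1]
  ]
}}

```text
clock: 2.12
position: [0.5088, 0.0718, 0.1767]
ee_rot: [0.692, 0.721, -0.001, 0.004]
ft_force: [0.5, 0.3, 0.3]
grip_width: 1.005
```

Run:
```python
from h import *
plan([(.523,.236,.14,13,-.6)])
print(pose()[2]["joint_pos"].round(2))
```

```text
at [0.5088 0.0718 0.1767] 2.4 t 2.12
[[0.0327, 0.0042, 0.0073, np.float64(-2.13), -0.6], [0.0325, 0.0054, 0.0073, np.float64(-2.13), -0.6], [0.0323, 0.0066, 0.0073, np.float64(-2.13), -0.6], [0.032, 0.0078, 0.0073, np.float64(-2.13), -0.6], [0.0317, 0.009, 0.0073, np.float64(-2.13), -0.6]]
[ 0.42  0.16 -0.72  1.76  0.12  1.26 -0.28]
```

Request:
{"fn": "apply_moves", "kwargs": {
  "commands": [
    [0.033,0.004,0.007,-2.1,-1],
    [0.033,0.005,0.007,-2.1,-1],
    [0.032,0.007,0.007,-2.1,-1],
    [0.032,0.008,0.007,-2.1,-1],
    [0.032,0.009,0.007,-2.1,-1]
  ]
}}

```text
clock: 2.53
position: [0.5226, 0.2458, 0.1417]
ee_rot: [0.62, 0.785, 0.0, 0.007]
ft_force: [1.2, -0.7, 1.2]
grip_width: 1.001
```

Request:
{"fn": "apply_moves", "kwargs": {
  "commands": [
    [0,0,0,0,-1]
  ]
}}

```text
clock: 2.62
position: [0.5202, 0.253, 0.1406]
ee_rot: [0.616, 0.788, 0.001, 0.005]
ft_force: [-1.3, 0.6, 0.9]
grip_width: 0.999
```

Run:
```python
from h import *
hm=np.array([.561,.0715]); u=np.array([-.225,.974])
g=hm+.168*u; print(g)
plan([(g[0],g[1],.05,13,-1)],step=.03)
im,d=camera("side"); 
save("s1",cv2.resize(im[130:300,230:400],None,fx=3.5,fy=3.5))
```

```text
[0.5232   0.235132]
at [0.5202 0.253  0.1406] 14.0 t 2.62
[[-0.0045, -0.0004, 0.0226, np.float64(0.24), -1], [-0.0045, -0.0003, 0.0226, np.float64(0.24), -1], [-0.0045, -0.0003, 0.0226, np.float64(0.24), -1], [-0.0045, -0.0003, 0.0226, np.float64(0.24), -1]]
```

View pics/s1.png

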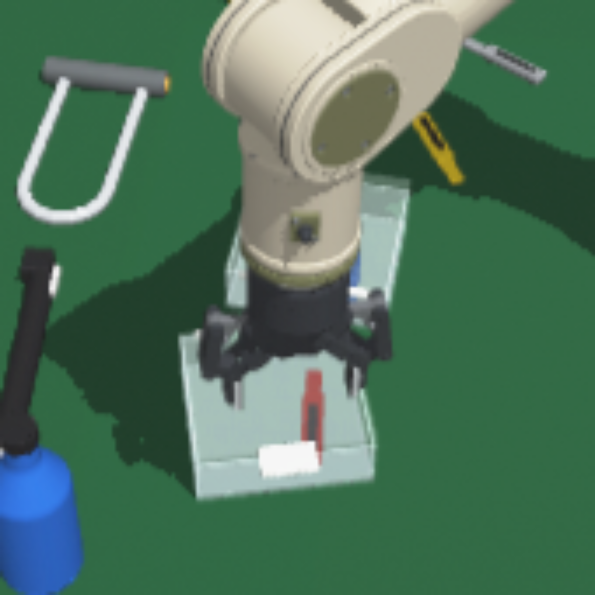

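The gripper hangs above the front of the left box, with its fingers (235,400) and (355,385) spread either side of the tab (290,458). I descend and close.

Request:
{"fn": "apply_moves", "kwargs": {
  "commands": [
    [-0.018,0,0,0.5,-1],
    [0,0,0.03,0,-1],
    [0,0,0.03,0,-1],
    [0,0,0.025,0,-1],
    [0,0,0,0,-1]
  ]
}}

```text
clock: 3.08
position: [0.529, 0.229, 0.0556]
ee_rot: [0.622, 0.783, 0.002, 0.007]
ft_force: [-0.6, -1.0, -0.3]
grip_width: 1.001
```

Run:
```python
from h import *
hm=np.array([.561,.0715]); u=np.array([-.225,.974])
g=hm+.168*u
plan([(g[0],g[1],.049,13,-1)],step=.03)
```

```text
at [0.529  0.229  0.0556] 13.0 t 3.08
[[0.0073, -0.0043, 0.0066, np.float64(0.05), -1]]
```

Request:
{"fn": "apply_moves", "kwargs": {
  "commands": [
    [0.007,-0.004,0.007,0,-1],
    [0,0,0,0,-1],
    [0,0,0,0,0],
    [0,0,0,0,1],
    [0,0,0,0,1]
  ],
  "squeeze": 30
}}

```text
clock: 3.5
position: [0.5255, 0.2343, 0.0526]
ee_rot: [0.624, 0.782, 0.003, 0.009]
ft_force: [0.7, -0.3, 0.9]
grip_width: 0.6
```

Request:
{"fn": "apply_moves", "kwargs": {
  "commands": [
    [0,0,0,0,1],
    [0,0,0,0,1],
    [0,0,0,0,1]
  ]
}}

```text
clock: 3.75
position: [0.5268, 0.2348, 0.055]
ee_rot: [0.624, 0.782, 0.005, 0.01]
ft_force: [-0.1, -0.2, 0.7]
grip_width: 0.144
```

The fingers closed past the tab (width 0.144), so the grip was too high. I reopen and grip lower.

Request:
{"fn": "apply_moves", "kwargs": {
  "commands": [
    [0,0,-0.03,0,1],
    [0,0,0,0,-1],
    [0,0,0,0,-1],
    [0,0,0,0,-1],
    [0,0,0,0,-1]
  ]
}}

```text
clock: 4.17
position: [0.5267, 0.2352, 0.0869]
ee_rot: [0.624, 0.782, 0.005, 0.01]
ft_force: [0.4, 0.2, -0.1]
grip_width: 0.574
```

Request:
{"fn": "apply_moves", "kwargs": {
  "commands": [
    [0,0,0,0,-1],
    [0,0,0,0,-1],
    [0,0,0,0,-1],
    [0,0,0,0,-1]
  ]
}}

```text
clock: 4.5
position: [0.5262, 0.235, 0.0858]
ee_rot: [0.624, 0.782, 0.005, 0.01]
ft_force: [0.7, -0.1, -0.1]
grip_width: 0.996
```

Run:
```python
from h import *
plan([(.5225,.2365,.036,13,-1)],step=.03)
im,d=camera("side"); 
save("s2",cv2.resize(im[180:300,260:380],None,fx=4,fy=4))
```

```text
at [0.5262 0.235  0.0858] 12.9 t 4.5
[[0.0011, -0.0016, 0.0249, np.float64(-0.07), -1], [0.0011, -0.0016, 0.0249, np.float64(-0.07), -1]]
```

View pics/s2.png

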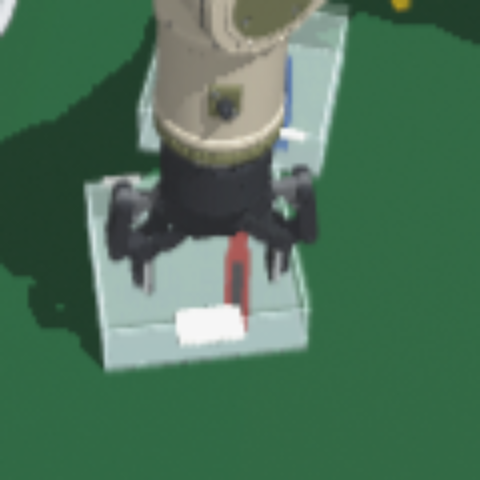

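The tab is undisturbed at (210,323) and the open fingers straddle it at (145,280) and (280,265). I go lower.

Request:
{"fn": "apply_moves", "kwargs": {
  "commands": [
    [0.002,-0.002,0.025,0,-1],
    [0.001,-0.002,0.025,0,-1],
    [0,0,0.001,0,-1],
    [0,0,0,0,1],
    [0,0,0.001,0,1]
  ]
}}

```text
clock: 4.97
position: [0.5237, 0.2373, 0.0338]
ee_rot: [0.624, 0.782, 0.006, 0.01]
ft_force: [0.4, -0.4, 0.7]
grip_width: 0.747
```

Request:
{"fn": "apply_moves", "kwargs": {
  "commands": [
    [0,0,0.001,0,1],
    [0,0,0.001,0,1],
    [0,0,0.001,0,1]
  ]
}}

```text
clock: 5.22
position: [0.5252, 0.238, 0.0336]
ee_rot: [0.624, 0.782, 0.007, 0.011]
ft_force: [-1.5, -0.8, 0.2]
grip_width: 0.3
```

Run:
```python
from h import *
im,d=camera("side"); p,h,o=pose(); print(p,o["grip_width"],o["ft_force"],proj("side",p))
C=cloud("side",d); f=im.astype(int); m=(f.min(-1)>190); 
n,l,st,c=cv2.connectedComponentsWithStats(m.astype(np.uint8))
for i in range(1,n):
    if 280<c[i][0]<345 and 230<c[i][1]<290 and st[i,4]>10: print(c[i],st[i],C[l==i].min(0).round(3),C[l==i].max(0).round(3))
a=cv2.resize(im[190:290,265:365],None,fx=5,fy=5)
im2,d2=camera("top"); b=cv2.resize(im2[170:270,180:280],None,fx=5,fy=5); print(proj("top",p))
save("s3",np.hstack([a,b])[:,:800] if 0 else cv2.resize(np.hstack([a,b]),(800,400)))
```

```text
[0.5251596  0.23799635 0.03349136] 0.2042610879766385 [-1.109018   -0.35105984  1.15605689] [310.94813679 268.88017418]
[311.32258065 263.5483871 ] [309 261   7   6  31] [0.513 0.218 0.02 ] [0.533 0.243 0.066]
[209.52832101 222.30485928]
```

View pics/s3.png

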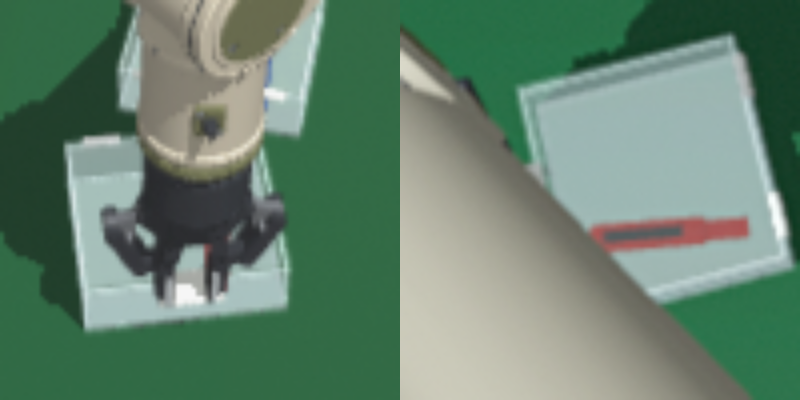

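Run:
```python
from h import *
hm=np.array([.561,.0715]); u=np.array([-.225,.974]); hh=np.array([.974,.225])
def L(P): q=P[:,:2]-hm; return np.c_[q@u,q@hh,P[:,2]]
for n,box in(("top",(200,225,205,235)),("side",(300,325,252,270))):
    z=np.load(n+"0.npz"); im,d=z["im"].astype(int),z["d"]; C=cloud(n,d)
    m=np.zeros(d.shape,bool); m[box[2]:box[3],box[0]:box[1]]=1; m&=im.min(-1)>190
    P=L(C[m]); print(n,np.percentile(P,[2,10,25,50,75,90,98],axis=0).round(3).tolist())
    v,uu=np.where(m)
    for zp in (.055,.062): 
        Q=L(np.array([onplane(n,(a,b),zp) for a,b in zip(uu,v)])); print("  plane",zp,Q.min(0).round(4),Q.max(0).round(4))
im,d=camera("side"); C=cloud("side",d)
for v in range(250,272,2): print(v,[ (L(C[v,x][None])[0]*1000).round().astype(int).tolist() for x in range(300,324,3)])
print(pose()[0],pose()[2]["grip_width"])
```

```text
top [[0.145, -0.023, 0.004], [0.147, -0.019, 0.061], [0.152, -0.012, 0.063], [0.16, 0.0, 0.064], [0.168, 0.013, 0.065], [0.172, 0.02, 0.067], [0.175, 0.025, 0.068]]
  plane 0.055 [ 0.1457 -0.0231  0.055 ] [0.177  0.0283 0.055 ]
  plane 0.062 [ 0.1443 -0.0246  0.062 ] [0.1755 0.0265 0.062 ]
side [[0.146, -0.025, 0.019], [0.149, -0.021, 0.053], [0.151, -0.014, 0.062], [0.16, -0.001, 0.064], [0.169, 0.012, 0.066], [0.175, 0.019, 0.067], [0.177, 0.024, 0.069]]
  plane 0.055 [ 0.1385 -0.0282  0.055 ] [0.1739 0.0338 0.055 ]
  plane 0.062 [ 0.1436 -0.0272  0.062 ] [0.1788 0.0343 0.062 ]
250 [[170, 36, 133], [158, 25, 116], [182, 20, 146], [186, 12, 150], [180, 2, 141], [181, -6, 141], [187, -14, 147], [165, -27, 116]]
252 [[177, 36, 134], [167, 26, 118], [167, 18, 117], [186, 12, 141], [129, -6, 62], [166, -9, 111], [186, -14, 136], [173, -26, 117]]
254 [[180, 37, 129], [175, 28, 120], [172, 18, 113], [188, 12, 134], [139, -5, 66], [170, -9, 107], [188, -14, 129], [176, -25, 111]]
256 [[185, 37, 125], [180, 28, 117], [176, 19, 110], [183, 11, 118], [142, -4, 60], [176, -8, 105], [180, -16, 
[... 259 characters left out ...]
84], [151, -31, 46]]
262 [[150, 34, 47], [149, 24, 44], [173, 18, 76], [179, 10, 83], [168, -1, 65], [181, -7, 82], [176, -17, 74], [147, -32, 30]]
264 [[151, 34, 38], [151, 25, 37], [168, 18, 59], [182, 11, 76], [174, 0, 64], [183, -7, 74], [173, -18, 60], [152, -32, 27]]
266 [[153, 34, 30], [149, 24, 23], [177, 19, 61], [150, 6, 21], [149, -4, 17], [149, -13, 16], [151, -23, 17], [151, -32, 15]]
268 [[150, 34, 15], [151, 24, 15], [150, 15, 12], [153, 6, 14], [150, -4, 9], [149, -14, 4], [148, -23, 2], [152, -32, 6]]
270 [[150, 34, 5], [150, 24, 2], [148, 15, -1], [150, 5, 0], [152, -4, 1], [152, -13, -2], [153, -23, -2], [158, -31, 3]]
[0.52491035 0.23787708 0.03317007] 0.02081792587053852
```

Request:
{"fn": "apply_moves", "kwargs": {
  "commands": [
    [0,0,-0.04,0,1],
    [0.03,0,0,0,1],
    [0.02,0,0,0,1],
    [0,0,0,0,1]
  ]
}}

```text
clock: 5.7
position: [0.5144, 0.2856, 0.0749]
ee_rot: [0.626, 0.78, 0.007, 0.011]
ft_force: [-0.0, 1.2, 0.4]
grip_width: -0.001
```

Run:
```python
from h import *
hm=np.array([.561,.0715]); u=np.array([-.225,.974]); hh=np.array([.974,.225])
def L(P): q=P[:,:2]-hm; return np.c_[q@u,q@hh,P[:,2]]
im,d=camera("side"); C=cloud("side",d)
p,h,o=pose(); print(p,o["grip_width"],L(p[None]).round(3),o["joint_pos"].round(3)); q=proj("side",p); print(q)
x0,y0=q.round().astype(int)
for v in range(y0-22,y0+10,2): print(v,[ (L(C[v,x][None])[0]*1000).round().astype(int).tolist() for x in range(x0-6,x0+7,3)])
cv2.circle(im,(x0,y0),1,(255,0,255),-1); save("s4",cv2.resize(im[y0-60:y0+40,x0-50:x0+50],None,fx=5,fy=5))
```

```text
[0.51454904 0.28394025 0.07430875] -0.003678497161362913 [[0.217 0.003 0.074]] [ 0.033  0.454 -0.778  1.7    0.372  1.118 -0.638]
[313.38749656 274.12595103]
252 [[229, 24, 199], [239, 17, 211], [240, 9, 212], [230, -1, 197], [235, -8, 202]]
254 [[231, 24, 193], [236, 16, 198], [238, 9, 201], [230, -1, 187], [238, -8, 197]]
256 [[214, 21, 161], [237, 16, 191], [237, 8, 189], [210, -5, 152], [236, -8, 185]]
258 [[224, 23, 165], [229, 15, 171], [237, 8, 180], [218, -3, 153], [236, -8, 177]]
260 [[228, 23, 162], [229, 15, 161], [235, 8, 169], [223, -3, 151], [230, -10, 159]]
262 [[229, 23, 154], [225, 14, 147], [229, 7, 151], [226, -2, 145], [230, -10, 149]]
264 [[173, 15, 65], [219, 13, 129], [232, 7, 146], [227, -2, 137], [226, -11, 134]]
266 [[172, 15, 54], [224, 14, 127], [231, 7, 135], [230, -2, 132], [226, -11, 124]]
268 [[149, 12, 9], [224, 14, 117], [230, 6, 124], [230, -2, 122], [225, -12, 113]]
270 [[150, 12, 1], [152, 3, 1], [229, 6, 113], [229, -3, 110], [156, -25, 2]]
272 [[159, 13, 3], [157, 3, -2], [159, -6, -1], [161, -15, 0], [163, -24, 1]]
274 [[168, 14, 6], [166, 4, 0], [167, -5, -1], [167, -14, -2], [168, -24, -3]]
276 [[172, 15, 1], [172, 5, -1], [175, -3, 2], [177, -13, 2], [175, -22, -2]]
278 [[179, 16, 0], [183, 7, 3], [181, -3, -1], [183, -12, 1], [185, -21, 1]]
280 [[185, 16, -2], [191, 8, 5], [189, -2, 0], [191, -11, 1], [193, -20, 3]]
282 [[195, 18, 2], [196, 9, 2], [195, -1, -1], [198, -10, 1], [201, -18, 4]]
```

View pics/s4.png

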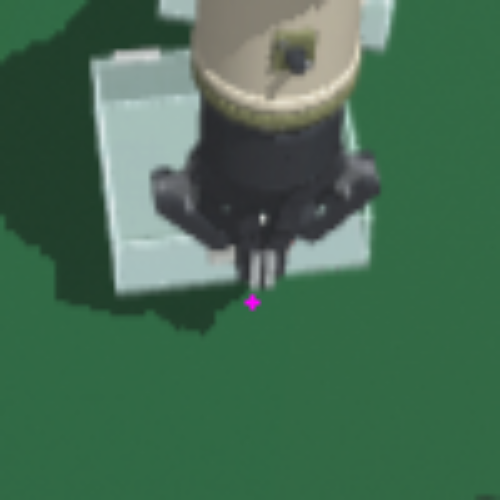

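The shut tips show at about z 0.105 while the reported TCP is 0.074. So the fingers really stand about 30 mm higher than reported, and I'll use that as an empirical z offset.

Request:
{"fn": "apply_moves", "kwargs": {
  "commands": [
    [-0.02,0,0,0,-1],
    [-0.03,0,0,0,-1],
    [0,0,0,0,-1],
    [0,0,0,0,-1],
    [0,0,0,0,-1]
  ]
}}

```text
clock: 6.17
position: [0.5262, 0.2297, 0.0737]
ee_rot: [0.627, 0.779, 0.005, 0.012]
ft_force: [0.7, -0.8, -0.7]
grip_width: 0.707
```

Request:
{"fn": "apply_moves", "kwargs": {
  "commands": [
    [0,0,0,0,-1],
    [0,0,0,0,-1],
    [0,0,0,0,-1],
    [0,0,0,0,-1]
  ]
}}

```text
clock: 6.5
position: [0.5259, 0.23, 0.0733]
ee_rot: [0.626, 0.779, 0.005, 0.012]
ft_force: [0.8, -0.5, -0.4]
grip_width: 1.0
```

Run:
```python
from h import *
plan([(.5225,.2355,.019,13,-1)],step=.03)
print(pose()[2]["grip_width"])
```

```text
at [0.5259 0.23   0.0733] 12.4 t 6.5
[[0.003, -0.001, 0.0271, np.float64(-0.28), -1], [0.003, -0.001, 0.0271, np.float64(-0.28), -1]]
0.9996887047950686
```

Request:
{"fn": "apply_moves", "kwargs": {
  "commands": [
    [0.005,-0.002,0.02,-0.5,-1],
    [0.001,-0.001,0.02,0,-1],
    [0,0,0.014,0,-1],
    [0,0,0,0,1],
    [0,0,0,0,1]
  ]
}}

```text
clock: 6.92
position: [0.5233, 0.2375, 0.0183]
ee_rot: [0.622, 0.783, 0.006, 0.012]
ft_force: [0.6, 0.9, 0.7]
grip_width: 0.749
```

Request:
{"fn": "apply_moves", "kwargs": {
  "commands": [
    [0,0,0,0,1],
    [0,0,0,0,1],
    [0,0,0,0,1]
  ]
}}

```text
clock: 7.17
position: [0.5239, 0.2378, 0.0197]
ee_rot: [0.622, 0.783, 0.006, 0.012]
ft_force: [-1.6, -0.2, -3.2]
grip_width: 0.572
```

The tab is gripped: 0.572 is 48.6 mm. I swing it up along the arc.

Request:
{"fn": "apply_moves", "kwargs": {
  "commands": [
    [-0.003,0,-0.0235,0,1],
    [-0.006,0,-0.023,0,1],
    [-0.009,0,-0.022,0,1],
    [-0.012,0,-0.02,0,1]
  ]
}}

```text
clock: 7.5
position: [0.5307, 0.2077, 0.1101]
ee_rot: [0.622, 0.783, 0.008, 0.013]
ft_force: [7.5, -4.1, -8.6]
grip_width: 0.569
```

```bash
cat >> h.py <<'E'
hm=np.array([.561,.0715]); U=np.array([-.225,.974]); ZO=.041 # tcp z + ZO = grip point z while holding tab
def arc(th_end,n,g=1):
    p,h,o=pose(); r=(p[:2]-hm)@U; s=(p[:2]-hm)@np.array([.974,.225]); z=p[2]+ZO-.05
    th=np.degrees(np.arctan2(z,r)); print("r",round(r,4),"lat",round(s,4),"z",round(z,4),"rad",round(np.hypot(r,z),4),"th",round(th,1),"h",round(h,1),"w",o["grip_width"].round(3),"F",o["ft_force"].round(1),"t",o["clock"].round(2))
    a=np.radians(np.linspace(th,th_end,n+1)); RR=.1705
    X=RR*np.cos(a);Z=RR*np.sin(a); X[0]=r;Z[0]=z
    for i in range(n): print([round(X[i+1]-X[i],4),0,round(-(Z[i+1]-Z[i]),4)])
E
python3 - <<'E'
from h import *
arc(99,8)
E
```

```text
Traceback (most recent call last):
  File "h.py", line 36, in arc
    th=np.degrees(np.arctan2(z,r)); print("r",round(r,4),"lat",round(s,4),"z",round(z,4),"rad",round(np.hypot(r,z),4),"th",round(th,1),"h",round(h,1),"w",o["grip_width"].round(3),"F",o["ft_force"].round(1),"t",o["clock"].round(2))
                                                                                                                                                          ^^^^^^^^^^^^^^^^^^^^^
AttributeError: 'float' object has no attribute 'round'
```

```bash
sed -i 's/o\["grip_width"\].round(3)/round(o["grip_width"],3)/; s/o\["clock"\].round(2)/round(o["clock"],2)/' h.py
python3 - <<'E'
from h import *
arc(99,8)
E
```

```text
r 0.1395 lat 0.0011 z 0.1011 rad 0.1722 th 35.9 h 13.1 w 0.569 F [ 7.5 -4.1 -8.6] t 7.5
[np.float64(-0.0164), 0, np.float64(-0.017)]
[np.float64(-0.0174), 0, np.float64(-0.0158)]
[np.float64(-0.0193), 0, np.float64(-0.0132)]
[np.float64(-0.021), 0, np.float64(-0.0104)]
[np.float64(-0.0222), 0, np.float64(-0.0075)]
[np.float64(-0.023), 0, np.float64(-0.0044)]
[np.float64(-0.0234), 0, np.float64(-0.0012)]
[np.float64(-0.0233), 0, np.float64(0.0021)]
```

Request:
{"fn": "apply_moves", "kwargs": {
  "commands": [
    [-0.0165,0,-0.017,0,1],
    [-0.0175,0,-0.0155,0,1],
    [-0.0195,0,-0.013,0,1],
    [-0.021,0,-0.01,0,1]
  ]
}}

```text
clock: 7.83
position: [0.5482, 0.1326, 0.1721]
ee_rot: [0.621, 0.783, 0.01, 0.016]
ft_force: [9.7, -0.5, -15.9]
grip_width: 0.564
```

Run:
```python
from h import *
arc(100,4)
```

```text
r 0.0624 lat 0.0012 z 0.1631 rad 0.1746 th 69.1 h 13.2 w 0.564 F [  9.7  -0.5 -15.9] t 7.83
[np.float64(-0.0235), 0, np.float64(-0.0029)]
[np.float64(-0.0227), 0, np.float64(-0.0037)]
[np.float64(-0.023), 0, np.float64(-0.0006)]
[np.float64(-0.0229), 0, np.float64(0.0025)]
```

Request:
{"fn": "apply_moves", "kwargs": {
  "commands": [
    [-0.022,0,0.0,0,1],
    [-0.0225,0,-0.002,0,1],
    [-0.023,0,0.001,0,1],
    [-0.023,0,0.003,0,1]
  ]
}}

```text
clock: 8.17
position: [0.5684, 0.0484, 0.1806]
ee_rot: [0.619, 0.785, 0.014, 0.016]
ft_force: [-1.5, 3.4, -4.4]
grip_width: 0.564
```

Run:
```python
from h import *
arc(100,2)
im,d=camera("side"); im2,d2=camera("top")
save("s5",np.hstack([cv2.resize(im[140:300,240:400],(400,400)),cv2.resize(im2[150:270,190:310],(400,400))]))
```

```text
r -0.0242 lat 0.002 z 0.1716 rad 0.1733 th 98.0 h 13.6 w 0.564 F [-1.5  3.4 -4.4] t 8.17
[np.float64(-0.0025), 0, np.float64(0.0032)]
[np.float64(-0.0029), 0, np.float64(0.0005)]
```

View pics/s5.png

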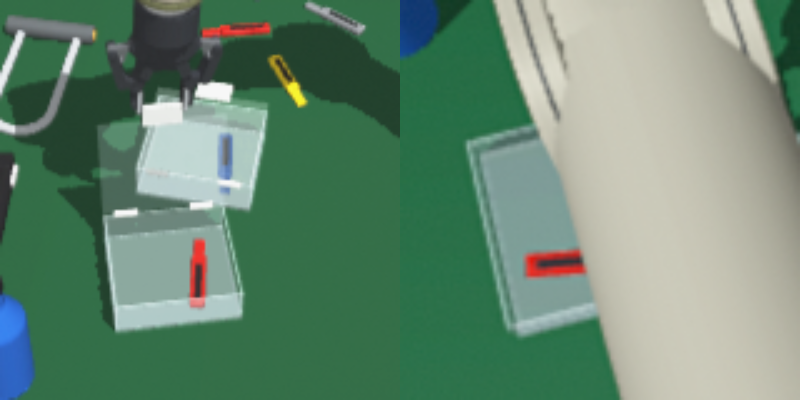

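The lid stands at about 98-100°, held by the tab at (162,113), and the twin lever lies inside at (198,272). I release, rise and go to the stray lever.

Request:
{"fn": "apply_moves", "kwargs": {
  "commands": [
    [0,0,0,0,-1],
    [0,0,0,0,-1],
    [0,0,0,0,-1],
    [0,0,0,0,-1],
    [0,0,-0.02,0,-1]
  ]
}}

```text
clock: 8.68
position: [0.5668, 0.0461, 0.1985]
ee_rot: [0.621, 0.784, 0.012, 0.016]
ft_force: [0.4, -0.3, -0.3]
grip_width: 1.002
```

Request:
{"fn": "apply_moves", "kwargs": {
  "commands": [
    [0,0,-0.03,0,-1],
    [0,0,-0.03,0,-1]
  ]
}}

```text
clock: 8.85
position: [0.5622, 0.0476, 0.2573]
ee_rot: [0.62, 0.785, 0.011, 0.013]
ft_force: [1.2, 0.3, -0.8]
grip_width: 1.002
```

Run:
```python
from h import *
plan([(.5,-.1,.2,-20,-1),(.482,-.354,.1,-78.2,-.3)],step=.038)
```

```text
at [0.5622 0.0476 0.2573] 13.4 t 8.85
[[-0.0258, -0.019, 0.0115, np.float64(6.68), -1], [-0.0279, -0.0158, 0.0115, np.float64(6.68), -1], [-0.0295, -0.0125, 0.0115, np.float64(6.68), -1], [-0.0308, -0.0089, 0.0115, np.float64(6.68), -1], [-0.0316, -0.0053, 0.0115, np.float64(6.68), -1]]
[[-0.0272, 0.0078, 0.0111, np.float64(6.47), -0.3], [-0.0262, 0.0108, 0.0111, np.float64(6.47), -0.3], [-0.0248, 0.0137, 0.0111, np.float64(6.47), -0.3], [-0.0231, 0.0164, 0.0111, np.float64(6.47), -0.3], [-0.0211, 0.0189, 0.0111, np.float64(6.47), -0.3]]
[[-0.0188, 0.0211, 0.0111, np.float64(6.47), -0.3], [-0.0163, 0.0231, 0.0111, np.float64(6.47), -0.3], [-0.0136, 0.0248, 0.0111, np.float64(6.47), -0.3], [-0.0107, 0.0262, 0.0111, np.float64(6.47), -0.3]]
```

Request:
{"fn": "apply_moves", "kwargs": {
  "commands": [
    [-0.026,-0.019,0.011,6.7,-1],
    [-0.028,-0.016,0.011,6.7,-1],
    [-0.03,-0.012,0.011,6.7,-1],
    [-0.031,-0.009,0.011,6.7,-1],
    [-0.032,-0.005,0.011,6.7,-1]
  ]
}}

```text
clock: 9.27
position: [0.5074, -0.0918, 0.2083]
ee_rot: [0.819, 0.573, 0.023, 0.013]
ft_force: [0.7, -0.5, -0.0]
grip_width: 0.998
```

Request:
{"fn": "apply_moves", "kwargs": {
  "commands": [
    [-0.027,0.008,0.011,6.5,-0.3],
    [-0.026,0.011,0.011,6.5,-0.3],
    [-0.025,0.014,0.011,6.5,-0.3],
    [-0.023,0.016,0.011,6.5,-0.3],
    [-0.021,0.019,0.011,6.5,-0.3]
  ]
}}

```text
clock: 9.68
position: [0.4973, -0.2361, 0.1512]
ee_rot: [0.951, 0.309, 0.027, 0.008]
ft_force: [1.1, -0.0, 0.9]
grip_width: 0.651
```

Request:
{"fn": "apply_moves", "kwargs": {
  "commands": [
    [-0.019,0.021,0.011,6.5,-0.3],
    [-0.016,0.023,0.011,6.5,-0.3],
    [-0.014,0.025,0.011,6.5,-0.3],
    [-0.011,0.026,0.011,6.5,-0.3],
    [0,0,0,0,-0.3]
  ]
}}

```text
clock: 10.1
position: [0.4851, -0.356, 0.1016]
ee_rot: [0.997, 0.072, 0.026, 0.001]
ft_force: [-1.1, 0.1, -0.6]
grip_width: 0.649
```

Run:
```python
from h import *
plan([(.482,-.354,.05,-78.2,-.3)],step=.03)
print(pose()[2]["joint_pos"].round(3),pose()[2]["ee_rot"])
# lid angle from side depth: white tab
im,d=camera("side"); C=cloud("side",d); m=(im.astype(int).min(-1)>190)
n,l,st,c=cv2.connectedComponentsWithStats(m.astype(np.uint8))
for i in range(1,n):
    if 260<c[i][0]<345 and 160<c[i][1]<260 and st[i,4]>25: 
        q=np.median(C[l==i],0); print(c[i].round(),st[i,4],q.round(3),"lid deg",np.degrees(np.arctan2(q[2]-.05,(q[:2]-hm)@U)).round(1))
```

```text
at [ 0.4851 -0.356   0.1016] -81.7 t 10.1
[[-0.0014, -0.0012, 0.0258, np.float64(-1.77), -0.3], [-0.0014, -0.0013, 0.0258, np.float64(-1.77), -0.3]]
[ 0.835  0.344 -0.314  1.679  0.086  1.092 -0.924] [0.9970482  0.0720906  0.02637849 0.00141562]
[325. 176.] 98 [ 0.507 -0.142  0.068] lid deg 174.8
[312. 198.] 781 [0.542 0.055 0.151] lid deg 96.6
[342. 205.] 30 [ 0.442 -0.016  0.057] lid deg 173.3
[320. 222.] 26 [0.509 0.062 0.054] lid deg 60.3
```

Request:
{"fn": "apply_moves", "kwargs": {
  "commands": [
    [-0.002,-0.002,0.025,-3.5,-0.3],
    [0,0,0.025,0,-0.3],
    [0,0,0,0,-0.3]
  ]
}}

```text
clock: 10.4
position: [0.4902, -0.3487, 0.0531]
ee_rot: [0.993, 0.111, 0.029, 0.002]
ft_force: [-0.3, 0.5, 0.1]
grip_width: 0.652
```

Run:
```python
from h import *
im,d=camera("side"); C=cloud("side",d)
p,h,o=pose(); print(p,h,o["grip_width"]); x0,y0=proj("side",p).round().astype(int); print(x0,y0)
B=C[y0-25:y0+12,x0-30:x0+30]; I=im[y0-25:y0+12,x0-30:x0+30].astype(int)
dark=(I.max(-1)<110)&(B[...,2]>.02)&(abs(B[...,1]+.355)<.07)
v,u=np.where(dark); 
for r in range(37):
    if dark[r].any(): print(r+y0-25,"cols",u[v==r].min()+x0-30,u[v==r].max()+x0-30,"z",B[r][dark[r]][:,2].min().round(3),B[r][dark[r]][np.argmin(B[r][dark[r]][:,2])].round(3))
f=im.astype(int); red=(f[...,0]>110)&(f[...,1]<.45*f[...,0])&(f[...,2]<.5*f[...,0])
vv,uu=np.where(red); k=(uu>310)&(uu<360)&(vv<165); Q=np.array([onplane("side",(a,b),.009)[:2] for a,b in zip(uu[k],vv[k])]).astype(np.float32); print("red visible",cv2.minAreaRect(Q*1000),len(Q))
save("s6",cv2.resize(im[105:185,280:390],None,fx=6,fy=6))
```

```text
[ 0.49102765 -0.34906284  0.05534797] -77.25315429472337 0.6478224144239358
333 143
118 cols 330 343 z 0.132 [ 0.508 -0.404  0.132]
119 cols 331 342 z 0.154 [ 0.503 -0.367  0.154]
120 cols 331 342 z 0.147 [ 0.499 -0.37   0.147]
121 cols 331 342 z 0.136 [ 0.503 -0.379  0.136]
122 cols 331 342 z 0.134 [ 0.502 -0.376  0.134]
123 cols 331 342 z 0.121 [ 0.502 -0.386  0.121]
124 cols 331 343 z 0.123 [ 0.502 -0.377  0.123]
125 cols 331 336 z 0.115 [ 0.482 -0.384  0.115]
126 cols 331 343 z 0.112 [ 0.498 -0.38   0.112]
127 cols 331 343 z 0.112 [ 0.497 -0.373  0.112]
128 cols 331 343 z 0.102 [ 0.493 -0.381  0.102]
129 cols 331 342 z 0.098 [ 0.501 -0.38   0.098]
130 cols 331 342 z 0.093 [ 0.493 -0.381  0.093]
131 cols 331 342 z 0.088 [ 0.496 -0.379  0.088]
132 cols 334 342 z 0.134 [ 0.488 -0.314  0.134]
133 cols 334 341 z 0.132 [ 0.487 -0.311  0.132]
134 cols 334 341 z 0.131 [ 0.487 -0.306  0.131]
135 cols 335 341 z 0.134 [ 0.483 -0.296  0.134]
136 cols 335 339 z 0.109 [ 0.468 -0.325  0.109]
137 cols 335 338 z 0.112 [ 0.475 -0.313  0.112]
138 cols 333 338 z 0.1 [ 0.49  -0.321  0.1  ]
139 cols 333 338 z 0.096 [ 0.49  -0.32   0.096]
140 cols 335 338 z 0.096 [ 0.471 -0.317  0.096]
141 cols 333 337 z 0.09 [ 0.489 -0.316  0.09 ]
151 cols 333 333 z 0.021 [ 0.487 -0.339  0.021]
red visible ((483.33575439453125, -349.8775329589844), (107.79350280761719, 24.34041404724121), 13.810218811035156) 80
```

View pics/s6.png

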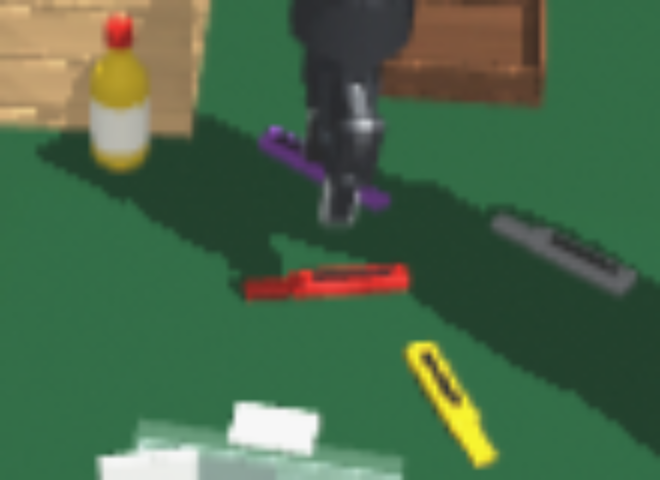

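The stray lever is at (325,282) in the crop, nose to +x. The open fingertips (340,215) sit above it. By depth they are at z≈0.086 against a reported 0.055, which again gives about +30 mm.

Request:
{"fn": "apply_moves", "kwargs": {
  "commands": [
    [-0.008,0.002,0.025,0,-0.3],
    [0,0,0.025,0,-0.3],
    [0,0,0.015,0,-0.3],
    [0,0,0.007,0,-0.3],
    [0,0,0.003,0,-0.3]
  ]
}}

```text
clock: 10.87
position: [0.496, -0.3513, -0.0118]
ee_rot: [0.993, 0.116, 0.035, 0.006]
ft_force: [0.1, 0.5, 0.8]
grip_width: 0.65
```

Run:
```python
from h import *
im,d=camera("side"); C=cloud("side",d)
p,h,o=pose(); print(p,h,o["ft_force"].round(1))
for c in (331,333,335,337,339): print(c,[(r,(C[r,c]*1000).round().astype(int).tolist(),im[r,c].tolist()) for r in range(150,164,2)])
```

```text
[ 0.49612898 -0.35121058 -0.0118649 ] -76.75464849002894 [-1.   0.5 -0.6]
331 [(150, [495, -322, 39], [111, 74, 67]), (152, [495, -321, 30], [137, 100, 101]), (154, [495, -347, -2], [98, 96, 89]), (156, [494, -332, 1], [35, 65, 45]), (158, [493, -317, 3], [47, 100, 66]), (160, [492, -303, 5], [50, 109, 71]), (162, [492, -294, 3], [51, 110, 72])]
333 [(150, [487, -317, 45], [56, 58, 60]), (152, [487, -307, 43], [53, 54, 57]), (154, [486, -313, 27], [80, 95, 89]), (156, [486, -337, -3], [35, 65, 46]), (158, [485, -317, 3], [47, 101, 66]), (160, [485, -304, 5], [51, 110, 72]), (162, [484, -295, 2], [51, 110, 72])]
335 [(150, [479, -313, 49], [46, 47, 50]), (152, [479, -309, 42], [46, 46, 50]), (154, [478, -320, 22], [65, 90, 75]), (156, [478, -330, 4], [50, 108, 70]), (158, [477, -323, -1], [50, 110, 72]), (160, [477, -308, 2], [50, 110, 72]), (162, [476, -301, -2], [51, 110, 72])]
337 [(150, [472, -355, 14], [94, 79, 81]), (152, [471, -349, 9], [234, 76, 71]), (154, [471, -340, 6], [109, 102, 72]), (156, [470, -333, 2], [51, 110, 72]), (158, [469, -316, 6], [51, 111, 72]), (160, [469, -302, 8], [50, 110, 72]), (162, [468, -296, 3], [51, 110, 72])]
339 [(150, [464, -360, 11], [68, 50, 51]), (152, [463, -346, 12], [232, 63, 57]), (154, [463, -344, 4], [87, 98, 66]), (156, [462, -339, -3], [51, 111, 73]), (158, [462, -323, 0], [51, 110, 72]), (160, [461, -306, 5], [51, 110, 72]), (162, [461, -297, 3], [51, 110, 72])]
```

Request:
{"fn": "apply_moves", "kwargs": {
  "commands": [
    [-0.014,0.001,0,0,-0.3],
    [0,0,0.008,0,-0.3],
    [0,0,0.006,0,-0.3],
    [0,0,0,0,0.2],
    [0,0,0,0,1]
  ]
}}

```text
clock: 11.33
position: [0.485, -0.3574, -0.0227]
ee_rot: [0.993, 0.116, 0.037, 0.009]
ft_force: [-0.3, 0.9, -0.6]
grip_width: 0.377
```

Request:
{"fn": "apply_moves", "kwargs": {
  "commands": [
    [0,0,0,0,1],
    [0,0,0,0,1],
    [0,0,0,0,1],
    [0,0,0,0,1]
  ]
}}

```text
clock: 11.67
position: [0.4857, -0.3576, -0.022]
ee_rot: [0.992, 0.116, 0.037, 0.009]
ft_force: [0.7, -0.0, -0.2]
grip_width: 0.222
```

The lever is gripped (0.222 is 19 mm). I lift and check.

Request:
{"fn": "apply_moves", "kwargs": {
  "commands": [
    [0,0,-0.03,0,1],
    [0,0,-0.04,0,1],
    [0,0,-0.04,0,1],
    [0,0,-0.04,0,1],
    [0,0,-0.04,0,1]
  ]
}}

```text
clock: 12.08
position: [0.4664, -0.3512, 0.164]
ee_rot: [0.993, 0.117, 0.031, 0.002]
ft_force: [0.7, -0.9, -0.5]
grip_width: 0.219
```

```bash
cat >> h.py <<'E'
def plan(wps,step=.040,turn=7.1):
    p,h,o=pose(); M=R.from_quat(o["ee_rot"]).as_matrix()
    print("at",p.round(4),round(h,1),"t",round(o["clock"],2),"w",round(o["grip_width"],3),"F",o["ft_force"].round(1))
    rows=[]
    for x,y,z,hh,g in wps:
        t=np.array([x,y,z]); dh=(hh-h+180)%360-180
        n=max(1,int(np.ceil(max(np.linalg.norm(t-p)/step,abs(dh)/turn)))); dp=(t-p)/n
        for i in range(n):
            rows.append([round(float(a),4) for a in M.T@dp]+[round(float(-dh/n),2),g]); M=M@R.from_euler("z",-dh/n,degrees=True).as_matrix(); h+=dh/n; p=p+dp
    for i in range(0,len(rows),5): print(rows[i:i+5])
E
python3 - <<'E'
from h import *
H=np.array([.974,.225])
for n in("top","side"):
    z=np.load(n+"0.npz"); f=z["im"].astype(int); red=(f[...,0]>100)&(f[...,0]>1.35*f[...,1])&(f[...,0]>1.35*f[...,2])
    v,u=np.where(red); k=((u>220)&(u<275)&(v>215)&(v<245)) if n=="top" else ((u>300)&(u<330)&(v>225)&(v<270))
    Q=np.array([onplane(n,(a,b),.012)[:2] for a,b in zip(u[k],v[k])]); q=Q-hm
    print("twin",n,k.sum(),Q.mean(0).round(3),"r",(q@U).min().round(3),(q@U).max().round(3),"lat",(q@H).min().round(3),(q@H).max().round(3))
im,d=camera("side"); C=cloud("side",d); p=pose()[0]
f=im.astype(int); red=(f[...,0]>100)&(f[...,1]<.5*f[...,0])&(f[...,2]<.5*f[...,0])&(C[...,2]>.05)&(abs(C[...,1]-p[1])<.08)&(abs(C[...,0]-p[0])<.08)
P=C[red]; print("held",len(P),P.min(0).round(3),P.max(0).round(3),np.median(P,0).round(3))
plan([(.53,-.2,.18,-40,1),(.572,.151,.18,13,1)])
E
```

```text
twin top 170 [0.51  0.138] r 0.025 0.131 lat -0.049 -0.018
twin side 82 [0.508 0.131] r 0.029 0.126 lat -0.051 -0.023
held 69 [ 0.415 -0.37   0.187] [ 0.517 -0.331  0.202] [ 0.481 -0.343  0.195]
at [ 0.4694 -0.3536  0.1734] -76.6 t 12.13 w 0.217 F [ 2.9 -1.8  7.8]
[[0.0158, -0.0225, -0.0005, -6.1, 1], [0.0181, -0.0207, -0.0005, -6.1, 1], [0.0202, -0.0187, -0.0005, -6.1, 1], [0.0221, -0.0164, -0.0005, -6.1, 1], [0.0237, -0.014, -0.0005, -6.1, 1]]
[[0.0251, -0.0114, -0.0005, -6.1, 1], [0.0329, -0.0215, 0.0002, -5.89, 1], [0.0349, -0.018, 0.0002, -5.89, 1], [0.0366, -0.0143, 0.0002, -5.89, 1], [0.0379, -0.0105, 0.0002, -5.89, 1]]
[[0.0387, -0.0065, 0.0002, -5.89, 1], [0.0392, -0.0025, 0.0002, -5.89, 1], [0.0392, 0.0015, 0.0002, -5.89, 1], [0.0389, 0.0055, 0.0002, -5.89, 1], [0.0381, 0.0095, 0.0002, -5.89, 1]]
```

The held lever is level and centred. The route must clear the upright lid (top at about 0.22), so I replan higher.

Run:
```python
from h import *
plan([(.50,-.25,.265,-50,1),(.573,.154,.265,13,1)])
```

```text
at [ 0.4694 -0.3536  0.1734] -76.6 t 12.13 w 0.217 F [ 2.9 -1.8  7.8]
[[0.015, -0.023, -0.0224, -6.65, 1], [0.0176, -0.0211, -0.0224, -6.65, 1], [0.0199, -0.0189, -0.0224, -6.65, 1], [0.0219, -0.0165, -0.0224, -6.65, 1], [0.0287, -0.0239, 0.0003, -5.73, 1]]
[[0.0309, -0.0209, 0.0003, -5.73, 1], [0.0329, -0.0177, 0.0003, -5.73, 1], [0.0345, -0.0143, 0.0003, -5.73, 1], [0.0357, -0.0108, 0.0003, -5.73, 1], [0.0366, -0.0072, 0.0003, -5.73, 1]]
[[0.0372, -0.0035, 0.0003, -5.73, 1], [0.0373, 0.0002, 0.0003, -5.73, 1], [0.0371, 0.004, 0.0003, -5.73, 1], [0.0365, 0.0076, 0.0003, -5.73, 1], [0.0356, 0.0112, 0.0003, -5.73, 1]]
```

Request:
{"fn": "apply_moves", "kwargs": {
  "commands": [
    [0.015,-0.023,-0.0225,-6.6,1],
    [0.0175,-0.021,-0.0225,-6.6,1],
    [0.02,-0.019,-0.0225,-6.6,1],
    [0.022,-0.0165,-0.0225,-6.6,1],
    [0.0285,-0.024,0,-5.7,1]
  ]
}}

```text
clock: 12.55
position: [0.5051, -0.2187, 0.2724]
ee_rot: [0.92, 0.389, 0.033, 0.02]
ft_force: [1.4, -0.2, -0.1]
grip_width: 0.221
```

Request:
{"fn": "apply_moves", "kwargs": {
  "commands": [
    [0.031,-0.021,0,-5.7,1],
    [0.033,-0.018,0,-5.7,1],
    [0.0345,-0.014,0,-5.7,1],
    [0,0,0,0,1]
  ]
}}

```text
clock: 12.88
position: [0.5269, -0.0948, 0.2755]
ee_rot: [0.844, 0.535, 0.032, 0.027]
ft_force: [0.1, 0.1, 0.9]
grip_width: 0.222
```

Run:
```python
from h import *
plan([(.573,.154,.265,13,1)])
```

```text
at [ 0.5269 -0.0948  0.2755] -25.3 t 12.88 w 0.222 F [0.1 0.1 0.9]
[[0.0349, -0.0093, 0.0016, -5.48, 1], [0.0356, -0.006, 0.0016, -5.48, 1], [0.036, -0.0025, 0.0016, -5.48, 1], [0.0361, 0.0009, 0.0016, -5.48, 1], [0.0359, 0.0044, 0.0016, -5.48, 1]]
[[0.0353, 0.0078, 0.0016, -5.48, 1], [0.0344, 0.0111, 0.0016, -5.48, 1]]
```

Request:
{"fn": "apply_moves", "kwargs": {
  "commands": [
    [0.035,-0.009,0,-5.5,1],
    [0.0355,-0.006,0,-5.5,1],
    [0.036,-0.0025,0,-5.5,1],
    [0.036,0.001,0,-5.5,1],
    [0.036,0.0045,0,-5.5,1]
  ]
}}

```text
clock: 13.3
position: [0.5593, 0.0789, 0.2755]
ee_rot: [0.69, 0.722, 0.023, 0.036]
ft_force: [0.6, 0.6, -1.3]
grip_width: 0.219
```

Request:
{"fn": "apply_moves", "kwargs": {
  "commands": [
    [0.035,0.008,0.001,-5.5,1],
    [0.034,0.011,0.001,-5.5,1],
    [0,0,0,0,1]
  ]
}}

```text
clock: 13.55
position: [0.5712, 0.1608, 0.2732]
ee_rot: [0.609, 0.792, 0.022, 0.038]
ft_force: [-0.5, 1.7, 0.0]
grip_width: 0.223
```

Run:
```python
from h import *
H=np.array([.974,.225])
im,d=camera("side"); C=cloud("side",d); p=pose()[0]
f=im.astype(int); red=(f[...,0]>100)&(f[...,1]<.5*f[...,0])&(f[...,2]<.5*f[...,0])&(C[...,2]>.15)&(abs(C[...,1]-p[1])<.08)&(abs(C[...,0]-p[0])<.08)
P=C[red]; q=P[:,:2]-hm; print("held",len(P),"r",(q@U).min().round(3),(q@U).max().round(3),"lat",(q@H).min().round(3),(q@H).max().round(3),"z",P[:,2].min().round(3),P[:,2].max().round(3))
print("tcp r lat",((p[:2]-hm)@U).round(3),((p[:2]-hm)@H).round(3), pose()[2]["ee_rot"].round(3))
m=(f.min(-1)>190); n,l,st,c=cv2.connectedComponentsWithStats(m.astype(np.uint8))
for i in range(1,n):
    if 260<c[i][0]<345 and 160<c[i][1]<230 and st[i,4]>40: print(c[i],st[i,4],np.median(C[l==i],0).round(3))
plan([(.573,.154,.16,13,1),(.573,.154,.0,13,1)])
save("s7",np.hstack([cv2.resize(im[100:290,220:410],(570,570))]))
```

```text
held 129 r 0.039 0.147 lat 0.017 0.035 z 0.289 0.312
tcp r lat 0.082 0.03 [0.612 0.79  0.021 0.038]
[265.54878049 168.47560976] 82 [ 0.738 -0.217  0.017]
[315.06112853 200.97178683] 638 [0.53  0.054 0.14 ]
at [0.5716 0.1577 0.2731] 14.6 t 13.6 w 0.22 F [ 0.  -0.7 -0.2]
[[-0.0, -0.0028, 0.0376, 0.53, 1], [-0.0, -0.0028, 0.0376, 0.53, 1], [-0.0001, -0.0028, 0.0376, 0.53, 1], [0.0013, -0.0032, 0.0398, -0.0, 1], [0.0013, -0.0032, 0.0398, -0.0, 1]]
[[0.0013, -0.0032, 0.0398, -0.0, 1], [0.0013, -0.0032, 0.0398, -0.0, 1]]
```

View pics/s7.png

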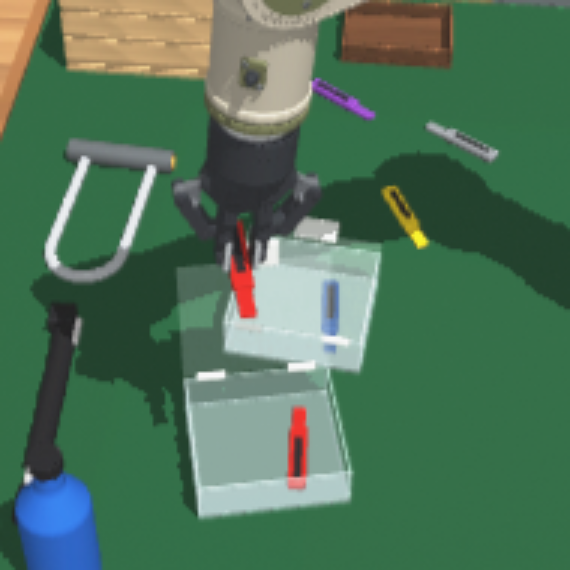

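The held lever (240,275) is above the box, nose to the front, and the twin is at (298,447). By depth its centre is at r≈0.093, so I shift it 18 mm towards the hinge while going down.

Run:
```python
from h import *
plan([(.577,.143,.12,13,1)],step=.036)
```

```text
at [0.5716 0.1577 0.2731] 14.6 t 13.6 w 0.22 F [ 0.  -0.7 -0.2]
[[-0.0021, -0.0021, 0.0306, 0.32, 1], [-0.0021, -0.0021, 0.0306, 0.32, 1], [-0.0021, -0.0021, 0.0306, 0.32, 1], [-0.0021, -0.0021, 0.0306, 0.32, 1], [-0.0021, -0.0021, 0.0306, 0.32, 1]]
```

Request:
{"fn": "apply_moves", "kwargs": {
  "commands": [
    [-0.006,0,0.03,0.8,1],
    [-0.004,-0.002,0.03,0.8,1],
    [-0.001,-0.003,0.03,0,1],
    [0,-0.003,0.03,0,1],
    [0,-0.003,0.03,0,1]
  ]
}}

```text
clock: 14.02
position: [0.5819, 0.1416, 0.1245]
ee_rot: [0.625, 0.779, 0.026, 0.042]
ft_force: [-0.0, -0.4, -0.5]
grip_width: 0.215
```

Run:
```python
from h import *
H=np.array([.974,.225])
im,d=camera("side"); C=cloud("side",d); p=pose()[0]
f=im.astype(int); red=(f[...,0]>100)&(f[...,1]<.5*f[...,0])&(f[...,2]<.5*f[...,0])&(C[...,2]>.07)&(abs(C[...,1]-p[1])<.08)&(abs(C[...,0]-p[0])<.06)
P=C[red]; q=P[:,:2]-hm; print("held",len(P),"r",(q@U).min().round(3),(q@U).max().round(3),"lat",(q@H).min().round(3),(q@H).max().round(3),"z",P[:,2].min().round(3),P[:,2].max().round(3))
print("tcp r lat",((p[:2]-hm)@U).round(3),((p[:2]-hm)@H).round(3))
plan([(.577,.143,.0,13,1)],step=.036)
```

```text
held 106 r 0.017 0.125 lat 0.023 0.042 z 0.144 0.166
tcp r lat 0.062 0.033
at [0.5787 0.1396 0.1178] 12.5 t 14.07 w 0.218 F [-2.9 -1.7 -6.6]
[[0.0019, -0.0027, 0.0293, -0.11, 1], [0.0019, -0.0027, 0.0293, -0.11, 1], [0.0019, -0.0027, 0.0293, -0.11, 1], [0.0019, -0.0027, 0.0293, -0.11, 1]]
```

Request:
{"fn": "apply_moves", "kwargs": {
  "commands": [
    [0.002,-0.003,0.029,0,1],
    [0.002,-0.003,0.029,0,1],
    [0.002,-0.003,0.029,0,1],
    [0.002,-0.003,0.029,0,1]
  ]
}}

```text
clock: 14.4
position: [0.5801, 0.139, 0.0026]
ee_rot: [0.629, 0.776, 0.025, 0.043]
ft_force: [-0.2, 0.2, 0.4]
grip_width: 0.221
```

Run:
```python
from h import *
plan([(.577,.143,-.01,13,1)],step=.036)
```

```text
at [0.5801 0.139  0.0026] 12.0 t 14.4 w 0.221 F [-0.2  0.2  0.4]
[[0.005, -0.0034, 0.0122, -0.99, 1]]
```

Request:
{"fn": "apply_moves", "kwargs": {
  "commands": [
    [0.004,-0.003,0.008,-0.8,1],
    [0,0,0.005,0,1]
  ]
}}

```text
clock: 14.57
position: [0.5754, 0.14, -0.0145]
ee_rot: [0.624, 0.78, 0.022, 0.041]
ft_force: [-1.7, 1.8, 3.2]
grip_width: 0.219
```

Request:
{"fn": "apply_moves", "kwargs": {
  "commands": [
    [0,0,0,0,0.3],
    [0,0,0,0,0.1],
    [0,0,0,0,0.1],
    [0,0,0,0,0.1],
    [0,0,0,0,0.1]
  ]
}}

```text
clock: 14.98
position: [0.5794, 0.1395, -0.0083]
ee_rot: [0.625, 0.779, 0.024, 0.044]
ft_force: [0.6, 0.5, 0.1]
grip_width: 0.451
```

Run:
```python
from h import *
plan([(.578,.142,.14,12.8,.1),(.575,.142,.275,13,-1),(.568,.048,.275,13,-1)],step=.038)
```

```text
at [ 0.5794  0.1395 -0.0083] 12.6 t 14.98 w 0.451 F [0.6 0.5 0.1]
[[-0.0007, 0.0032, -0.0369, -0.06, 0.1], [-0.0007, 0.0032, -0.0369, -0.06, 0.1], [-0.0007, 0.0032, -0.0369, -0.06, 0.1], [-0.0007, 0.0032, -0.0369, -0.06, 0.1], [-0.0011, 0.0024, -0.0337, -0.05, -1]]
[[-0.0011, 0.0024, -0.0337, -0.05, -1], [-0.0011, 0.0024, -0.0337, -0.05, -1], [-0.0011, 0.0024, -0.0337, -0.05, -1], [-0.03, -0.0093, 0.0003, -0.0, -1], [-0.03, -0.0093, 0.0003, -0.0, -1]]
[[-0.03, -0.0093, 0.0003, -0.0, -1]]
```

Request:
{"fn": "apply_moves", "kwargs": {
  "commands": [
    [0,0.003,-0.02,0,0.1],
    [-0.001,0.003,-0.037,0,0.1],
    [-0.001,0.003,-0.037,0,0.1],
    [-0.001,0.003,-0.037,0,0.1],
    [-0.001,0.003,-0.037,0,-1]
  ]
}}

```text
clock: 15.4
position: [0.5745, 0.1405, 0.1619]
ee_rot: [0.625, 0.779, 0.02, 0.04]
ft_force: [1.3, -0.7, -0.3]
grip_width: 0.577
```

Request:
{"fn": "apply_moves", "kwargs": {
  "commands": [
    [-0.001,0.003,-0.037,0,-1],
    [-0.001,0.003,-0.037,0,-1],
    [-0.001,0.002,-0.037,0,-1],
    [0,0,0,0,-1]
  ]
}}

```text
clock: 15.73
position: [0.5741, 0.1434, 0.2904]
ee_rot: [0.624, 0.779, 0.026, 0.045]
ft_force: [0.3, 0.7, 0.4]
grip_width: 1.003
```

Run:
```python
from h import *
H=np.array([.974,.225])
im,d=camera("side"); C=cloud("side",d); f=im.astype(int)
def rl(P): q=P[:,:2]-hm; return np.c_[q@U,q@H,P[:,2]]
red=(f[...,0]>100)&(f[...,1]<.5*f[...,0])&(f[...,2]<.5*f[...,0])
n,l,st,c=cv2.connectedComponentsWithStats(red.astype(np.uint8))
for i in range(1,n):
    if st[i,4]>20 and 270<c[i][0]<345 and 200<c[i][1]<275: P=rl(C[l==i]); print("red",c[i].round(),st[i,4],np.percentile(P,3,axis=0).round(3),np.percentile(P,97,axis=0).round(3))
m=(f.min(-1)>190); n,l,st,c=cv2.connectedComponentsWithStats(m.astype(np.uint8))
for i in range(1,n):
    if 260<c[i][0]<345 and 150<c[i][1]<235 and st[i,4]>20: 
        P=rl(C[l==i]); print("white",c[i].round(),st[i,4],np.median(P,0).round(3),P.min(0).round(3),P.max(0).round(3))
save("s8",cv2.resize(im[110:290,230:410],(540,540)))
plan([(.568,.048,.275,13,-1),(.568,.048,.183,13,-1)],step=.038)
```

```text
red [300. 248.] 118 [0.019 0.016 0.008] [0.117 0.033 0.02 ]
red [319. 247.] 92 [ 0.031 -0.049  0.008] [ 0.118 -0.023  0.019]
white [266. 167.] 71 [-0.329  0.105  0.017] [-0.396  0.081  0.006] [0.94  0.128 1.154]
white [328. 178.] 32 [-0.185 -0.111  0.067] [-0.255 -0.139  0.003] [-0.17  -0.091  0.072]
white [313. 203.] 967 [-0.009 -0.028  0.13 ] [-0.195 -0.112  0.038] [0.94  0.125 1.154]
white [342. 205.] 32 [-0.058 -0.136  0.057] [-0.114 -0.154  0.027] [-0.021 -0.119  0.063]
white [290. 225.] 24 [0.003 0.05  0.052] [-0.003  0.035  0.045] [0.007 0.061 0.057]
at [0.5735 0.1431 0.2873] 12.7 t 15.78 w 0.998 F [0.5 0.8 0.5]
[[-0.0304, -0.0091, 0.0044, -0.1, -1], [-0.0303, -0.0092, 0.0044, -0.1, -1], [-0.0303, -0.0092, 0.0044, -0.1, -1], [0.0012, -0.0029, 0.0305, -0.0, -1], [0.0012, -0.0029, 0.0305, -0.0, -1]]
[[0.0012, -0.0029, 0.0305, -0.0, -1]]
```

View pics/s8.png

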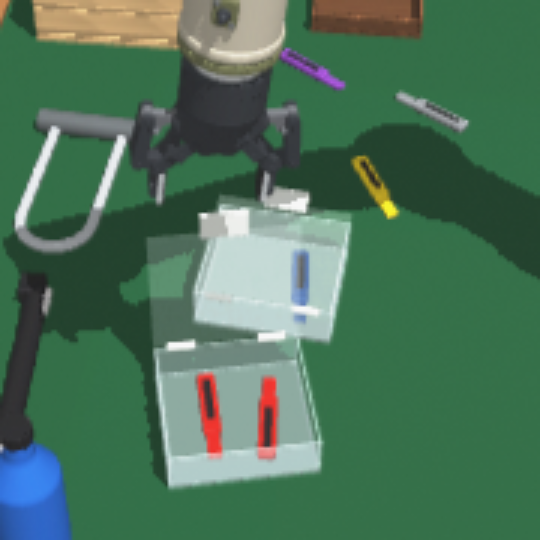

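The lever lies flat in the box beside the twin, at (210,415) and (267,418). The lid is still upright with its tab at (223,222). Next I regrip the tab.

Request:
{"fn": "apply_moves", "kwargs": {
  "commands": [
    [-0.03,-0.009,0.004,0,-1],
    [-0.03,-0.009,0.004,0,-1],
    [-0.03,-0.009,0.004,0,-1],
    [0,0,0,0,-1]
  ]
}}

```text
clock: 16.12
position: [0.5672, 0.0487, 0.276]
ee_rot: [0.622, 0.781, 0.026, 0.045]
ft_force: [0.7, -0.7, -0.9]
grip_width: 0.997
```

Run:
```python
from h import *
H=np.array([.974,.225])
im,d=camera("side"); C=cloud("side",d); f=im.astype(int)
def rl(P): q=P[:,:2]-hm; return np.c_[q@U,q@H,P[:,2]]
P=rl(C[178:192,295:315].reshape(-1,3)); w=f[178:192,295:315].min(-1).ravel()>170; P=P[w&(P[:,2]>.17)]
print(len(P),np.percentile(P,[3,50,97],axis=0).round(3).tolist() if len(P) else "")
p=pose()[0]; print(rl(p[None]).round(3))
plan([(.567,.0485,.183,13,-1)],step=.038)
```

```text
190 [[-0.022, -0.028, 0.184], [-0.016, -0.004, 0.206], [-0.011, 0.021, 0.226]]
[[-0.02   0.001  0.276]]
at [0.567  0.0518 0.2763] 13.2 t 16.17 w 1.001 F [ 0.4 -0.  -0.1]
[[0.0001, -0.0032, 0.0309, 0.06, -1], [0.0001, -0.0032, 0.0309, 0.06, -1], [0.0001, -0.0032, 0.0309, 0.06, -1]]
```

Request:
{"fn": "apply_moves", "kwargs": {
  "commands": [
    [0,-0.003,0.031,0,-1],
    [0,-0.003,0.031,0,-1],
    [0,-0.003,0.031,0,-1],
    [0,0,0,0,0],
    [0,0,0,0,1]
  ]
}}

```text
clock: 16.58
position: [0.5676, 0.0508, 0.1804]
ee_rot: [0.621, 0.782, 0.027, 0.045]
ft_force: [0.7, 0.1, 1.1]
grip_width: 0.746
```

Request:
{"fn": "apply_moves", "kwargs": {
  "commands": [
    [0,0,0,0,1],
    [0,0,0,0,1],
    [0,0,0,0,1],
    [0,0,0,0,1]
  ]
}}

```text
clock: 16.92
position: [0.569, 0.0537, 0.1827]
ee_rot: [0.62, 0.783, 0.029, 0.045]
ft_force: [5.6, 0.2, -16.2]
grip_width: 0.566
```

Run:
```python
from h import *
arc(60,5)
```

```text
r -0.0191 lat 0.0037 z 0.1737 rad 0.1747 th 96.3 h 13.4 w 0.566 F [  5.6   0.2 -16.2] t 16.92
[np.float64(0.022), 0, np.float64(0.0032)]
[np.float64(0.0215), 0, np.float64(0.0017)]
[np.float64(0.0211), 0, np.float64(0.0044)]
[np.float64(0.0204), 0, np.float64(0.0071)]
[np.float64(0.0193), 0, np.float64(0.0096)]
```

Request:
{"fn": "apply_moves", "kwargs": {
  "commands": [
    [0.021,0,0.003,0,1],
    [0.0215,0,0.002,0,1],
    [0.021,0,0.0045,0,1],
    [0.0205,0,0.007,0,1]
  ]
}}

```text
clock: 17.25
position: [0.5522, 0.1285, 0.1731]
ee_rot: [0.624, 0.779, 0.024, 0.05]
ft_force: [-9.6, -4.4, 2.7]
grip_width: 0.563
```

Run:
```python
from h import *
arc(60,1)
H=np.array([.974,.225])
im,d=camera("side"); C=cloud("side",d); f=im.astype(int)
q=C[...,:2]-hm; r=q@U; l=q@H; m=(f.min(-1)>170)&(abs(l)<.03)&(C[...,2]>.15)&(r>0)&(r<.12)
v,u=np.where(m); print(len(v)); P=np.c_[r[m],l[m],C[...,2][m]]; print(np.percentile(P,[3,50,97],axis=0).round(3).tolist())
print(np.degrees(np.arctan2(np.median(P[:,2])-.05,np.median(P[:,0]))))
```

```text
r 0.0575 lat 0.0043 z 0.1641 rad 0.1739 th 70.7 h 12.7 w 0.563 F [-9.6 -4.4  2.7] t 17.25
[np.float64(0.0277), 0, np.float64(0.0164)]
528
[[0.038, -0.029, 0.157], [0.062, -0.012, 0.581], [0.114, 0.022, 0.597]]
83.35106391859134
```

Request:
{"fn": "apply_moves", "kwargs": {
  "commands": [
    [0.0155,0,0.007,0,1],
    [0.011,0,0.007,0,1],
    [0,0,0,0,1]
  ]
}}

```text
clock: 17.55
position: [0.5444, 0.1594, 0.1596]
ee_rot: [0.622, 0.781, 0.022, 0.05]
ft_force: [6.2, -6.5, -15.3]
grip_width: 0.563
```

Run:
```python
from h import *
arc(60,1)
H=np.array([.974,.225])
im,d=camera("side"); C=cloud("side",d); f=im.astype(int)
q=C[...,:2]-hm; r=q@U; l=q@H; m=(f.min(-1)>180)&(abs(l)<.015)&(C[...,2]>.15)&(C[...,2]<.23)&(r>0)&(r<.12)
P=np.c_[r[m],l[m],C[...,2][m]]; print(len(P),np.percentile(P,[3,50,97],axis=0).round(3).tolist())
print(np.degrees(np.arctan2(P[:,2]-.052,P[:,0])).round())
```

```text
r 0.0894 lat 0.0036 z 0.1506 rad 0.1751 th 59.3 h 13.1 w 0.563 F [  6.2  -6.5 -15.3] t 17.55
[np.float64(-0.0041), 0, np.float64(0.0029)]
26 [[0.076, -0.013, 0.177], [0.088, 0.0, 0.2], [0.092, 0.013, 0.206]]
[60. 60. 60. 60. 60. 60. 60. 59. 59. 59. 59. 59. 59. 59. 59. 59. 59. 59.
 59. 59. 59. 59. 59. 59. 59. 58.]
```

Request:
{"fn": "apply_moves", "kwargs": {
  "commands": [
    [0,0,0,0,-1],
    [0,0,0,0,-1],
    [0,0,0,0,-1],
    [0,0,0,0,-1],
    [0,0,0,0,-1]
  ]
}}

```text
clock: 18.02
position: [0.5484, 0.1595, 0.1664]
ee_rot: [0.623, 0.78, 0.026, 0.053]
ft_force: [0.4, -0.5, 0.5]
grip_width: 0.997
```

Request:
{"fn": "apply_moves", "kwargs": {
  "commands": [
    [0,0.002,-0.02,0,-1],
    [0,0.003,-0.037,0,-1],
    [0,0.003,-0.037,0,-1],
    [0.03,0,-0.02,0,-1],
    [0.04,0,0,0,-1]
  ]
}}

```text
clock: 18.43
position: [0.5306, 0.2248, 0.2824]
ee_rot: [0.628, 0.776, 0.025, 0.053]
ft_force: [1.0, 0.8, 0.3]
grip_width: 0.998
```

Request:
{"fn": "apply_moves", "kwargs": {
  "commands": [
    [0.035,0,0,0,-1],
    [0.03,0,0,0,-1],
    [0,0,0,0,-1],
    [0,0,0,0,-1]
  ]
}}

```text
clock: 18.77
position: [0.5143, 0.2995, 0.2837]
ee_rot: [0.626, 0.778, 0.029, 0.053]
ft_force: [-0.2, -0.6, -0.0]
grip_width: 1.0
```

Run:
```python
from h import *
H=np.array([.974,.225])
p,h,o=pose(); print(p,o["ft_force"].round(1),o["clock"])
for n in("side","top"):
    im,d=camera(n); C=cloud(n,d); f=im.astype(int); save("f_"+n,im)
    q=C[...,:2]-hm; r=q@U; l=q@H; m=(f.min(-1)>180)&(abs(l)<.02)&(C[...,2]>.15)&(C[...,2]<.23)&(r>0)&(r<.13)
    if m.any(): print(n,m.sum(),"lid deg",np.percentile(np.degrees(np.arctan2(C[...,2][m]-.052,r[m])),[10,50,90]).round(1))
    red=(f[...,0]>90)&(f[...,1]<.6*f[...,0])&(f[...,2]<.6*f[...,0])&(r>0)&(r<.15)&(abs(l)<.08)
    k,lb,st,c=cv2.connectedComponentsWithStats(red.astype(np.uint8))
    for i in range(1,k):
        if st[i,4]>20: P=np.c_[r,l,C[...,2]][0:0] if 0 else np.stack([r[lb==i],l[lb==i],C[...,2][lb==i]],-1); print(" red",st[i,4],np.percentile(P,3,axis=0).round(3),np.percentile(P,97,axis=0).round(3))
    if n=="side": a=cv2.resize(im[100:300,220:420],(400,400))
    else: b=cv2.resize(im[130:310,180:500],(711,400))[:,:400]
save("s9",np.hstack([a,b]))
```

```text
[0.5143333  0.29954975 0.28369496] [-0.2 -0.6 -0. ] 18.7667
side 16 lid deg [59.1 59.5 60.2]
 red 125 [0.018 0.016 0.008] [0.116 0.033 0.019]
 red 111 [ 0.031 -0.049  0.007] [ 0.118 -0.023  0.02 ]
top 35 lid deg [59.5 60.4 60.9]
 red 139 [ 0.011 -0.017  0.078] [0.068 0.014 0.172]
 red 201 [ 0.022 -0.07   0.011] [ 0.128 -0.02   0.18 ]
```

View pics/s9.png

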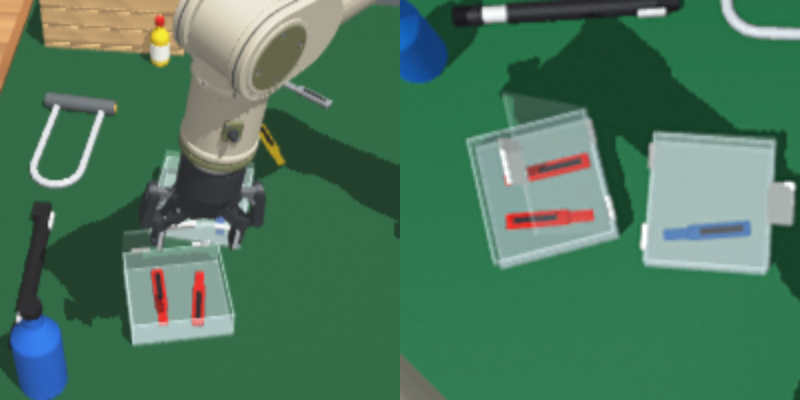

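The final view shows both red levers flat in the left box (side view: (160,297) and (198,298)). The lid stands at about 60°, the blue box is shut and untouched, and the gripper is clear. I hand in.

```bash
python3 -c "
from h import *
print(workorder.hand_in())"
```

```text
the job is handed in; nothing more can be done
None
```

I opened the left box, laid the stray red lever flat in its far half beside the twin, and left that lid at about 60° open. The job was handed in at about 19 s of robot time.

- **Lid:** I raised it to about 97° by its tab, placed the lever, then gripped the tab again and swung the lid back. After release the depth cameras read 59.5° from the side and 60.4° from the top.
- **Levers:** The side camera shows both lying flat on the box floor, at heights of 8–20 mm. They are about 40 mm apart. The top camera's lever heights were distorted by the clear lid, so I relied on the side view.
- **Other things:** In the last pictures the blue-lever box is still shut and nothing else in view looks shifted. I checked this by eye and did not measure it.
- **Forces:** The largest wrist force I saw was about 19 N.

**Troubles on the way:**
- **Grip height:** The fingertips stood about 30 mm higher than the reported tool position. My first two tab grips therefore closed above the tab without disturbing it. I corrected for that offset from then on.
- **Tool tilt:** The tool drifted to a tilt of about 5–6° over the moves, which caused no visible harm.

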